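# Clear the lid and load the UV steriliser

## Robot

A 6-joint arm with a two-finger parallel gripper is mounted at the origin on the work surface; the furniture and walls round the work are solid. World frame = base frame: x ahead of the robot, y to its left, z up, the work surface at z = 0. Lengths are in mm, angles in rad, forces in N, time in s.
With the tool pointing down it reaches from about 275 to 750 mm from the base axis. Payload 10.2 kg.
Tool frame: the origin (TCP) lies midway between the tips of the shut fingers; the grasp point (between the pads) lies 19 mm behind it; z points along the fingers, y is the direction in which the jaws open and shut (so a half turn about z gives the same grasp; the last joint's range is limited). The gripper opens to 85 mm and grips with 20 to 120 N. Pads are 22 mm wide; open, the fingers measure 114 mm over their backs; the gripper's body (76 mm by 85 mm) begins 54 mm behind the grasp point. The pads swing forward as they close: fully open they stand 13 mm farther back than shut.
Start: joints at [-1.54, 0.313, 1.498, -0, 1.331, -0.223], TCP at [131.806, -508.191, 231.294] pointing down, gripper open.
Joint ranges: [-2.94, 2.94], [-0.97, 2.17], [0.19, 2.56], [-1.23, 4.37], [0.02, 3.11], [-2.88, 2.88]. Speed limits (rad/s): [2.39, 2.39, 3.01, 3.14, 3.14, 3.14].

## Interface

Orientations are given as a rotation vector (axis times angle).
In Python, from plant import manip gives the robot as it stands.
- The arm moves only by the tool carry_out, never from a script. Its argument "deltas" is one flat list of numbers, 6 for each row, row after row: the shift along the tool's x, y, z in cm, then the turn, a rotation vector about the tool's x, y, z in rad. In form: [dx, dy, dz, ax, ay, az, dx, dy, dz, ax, ay, az, ...]. A call has 1 to 8 rows; each row shifts and turns the commanded pose from where the row before left it, along the tool's axes as they then stand; what a row does not reach is not made up. A row lasts 1/10 s, in which the tool goes at most 50 mm and 8.59 degrees, less where a joint would pass 70% of its speed; a pose out of reach is approached as far as the arm can. A call with a gripper value outside its range is refused whole. "gripper" is the finger opening in cm, from 0 to 8.54, set as the call begins (left out, the last holds). The fingers move at their own pace and stop on an object; "newtons" is the grip in N (left out, the last holds). Time passes only in rows, so rows that do not move let the fingers close. It gives the time, the measured TCP pose, the force and the opening at its end, in the units of the state.
- manip.read_state(): the state, without advancing time (a new reading comes with each control period).
- manip.get_image(name): name is "scene" or "top"; returns the picture (384x512x3 uint8, red, green, blue); there is no depth.
- manip.camera_params(name): a dict with "mtx" (3x3 intrinsics, pixels), "eye" and "orientation" of the camera in the world. Camera axes: x right, y down, z forward; pixel columns grow to the right and rows downward; lengths in mm; the calibration is good to about 2 mm. A picture is of the moment at which its call begins. camera_params takes no time and is no camera call.
- manip.hand_in(): hands the job in, once; it reports no verdict.
The state is a dict: "clock": time; "joint_positions": joint angles; "dq": joint speeds; "effort": joint torques, N m; "tcp_pos": TCP position; "tool_rot": TCP orientation; "contact_force": force on the tool from outside, world axes, zero at the start; "ft_torque": the same for the moment, N m; "width": finger opening in mm.
Only numpy, scipy, OpenCV 4.12 (cv2) and the standard library are available. Lean on these libraries where they do the work, as an engineer would, in place of code of your own. Each camera call takes 0.05 s, during which the arm holds its last target.

## Task

Take the roll of tape off the steriliser's lid and set it flat on the bench, then press the green button so that the lid pops up, steady the lid and swing it gently right back until it rests fully open by itself. Lay the red pipette filler down inside the chamber, then swing the lid back over and press it shut, without slamming it, until it latches. Drop nothing, and do not knock or shift anything else on the bench.

Things in the scene. Friction and masses are not known exactly. Their poses are not given: they have to be found in the camera images.
- uvbox: small bench-top UV steriliser, fixed to the bench: white housing 204 x 144 mm, 66 mm high, with a grey lid on top. Origin under the housing on the bench, z up; its -x axis is the front (button side), +x the back (hinge side); the housing runs from x = -112 to +92 mm and y = -72 to +72 mm. The open chamber inside runs from x = -62 to +50 mm, y = -62 to +62 mm, floor at z = 12 mm, rim at z = 66 mm.
- uvbox_lid (a joint): angle of the lid, rad: 0 shut and latched, 1.83 fully open on its back stop (leaning back 0.26 past upright, staying by its weight). Unlatched, a sprung pin throws it past 0.5; it bobs and settles ajar at about 0.44. From there to upright its weight (0.2 kg) makes it fall back. To shut, press the front edge down with a few newtons until the hook snaps over the lip.
- lid_hinge (a point): point on the lid's hinge axis at mid width (fixed; 84 mm behind the steriliser's origin, 72 mm up). The axis is the steriliser's y axis. The lid reaches 150 mm from this axis to its front edge, is 144 mm wide; shut, its underside is at z = 66 mm and its top at 76 mm (72 mm on the 10 mm wide black lip).
- lid_lip (a point): middle of the free front edge of the lid (6 mm thick black lip); moves with the lid, 150 mm from the hinge axis
- button_top (a point): centre of the top face of the green lid release button (22 x 44 mm, long side across the front), in front of the lid, 97 mm in front of the steriliser's origin, top 77 mm above the bench. It is pressed straight down, travel 6 mm, springy: about 2 N to start, 5 N fully down, then a hard stop; the lid is released after about 3.5 mm. Right behind it, 25 mm from its centre towards the lid, is the steel hook, up to 84 mm above the bench.
- uvbox_button (a joint): how far the release button is down, m (0 to 0.006)
- chamber_floor (a point): centre of the chamber's floor, inside the steriliser; axes as the steriliser's; the chamber is 112 mm (x) by 124 mm (y) and 54 mm deep
- tape: roll of blue labelling tape, 55 mm across, 19 mm high, about 40 g, that someone left lying flat on the shut lid of the steriliser. Origin at the centre of its underside, z up.
- filler: red pipette filler bulb lying on the bench, 95 (along its x axis) x 41 (y) x 41 mm, about 45 g. Origin at the centre of its underside, z up. It is 30 mm wide at the two ends, and 40 mm wide over the middle 24 mm of its length; grip it across y. Its place and the beaker's place may be exchanged.
- flask_a: stoppered volumetric flask, green stopper, bulb 65 mm, 182 mm tall, neck at most 26 mm thick from 75 mm up; it stands near the wall behind the bench, whose face is at about x = 0.58 m in the robot's frame; bystander, not to be disturbed. Origin at the centre of its underside
- flask_b: stoppered volumetric flask like flask_a with a blue stopper; bystander, not to be disturbed. Origin at the centre of its underside
- flask_c: larger stoppered volumetric flask with a red stopper, bulb 77 mm, 200 mm tall, neck at most 30 mm thick from 88 mm up; bystander, not to be disturbed. Origin at the centre of its underside
- beaker: small empty clear beaker, 57 mm across, 71 mm tall; bystander, not to be disturbed. Origin at the centre of its underside
- washer: white squeeze wash bottle with red cap and spout, 111x67x214 mm; its body is 66 mm across, centred 22 mm along the +x axis of its frame; it stands in front of the fixed green drawer chest (taller than 100 mm, filling y > 0.13 m for x > 0.38 m in the robot's frame); bystander, not to be disturbed. Origin at the centre of its underside (of the frame)
- stopper: pale plastic stopper standing upright, 24 mm across, 32 mm tall; bystander, not to be disturbed. Origin at the centre of its underside

How it is judged:
By the outcome, as a careful person would: the job done as asked, in the order asked, and still so for the second after the job is handed in, with the robot touching nothing.
It also fails if it takes over 72 s, if anything falls off the work surface, if the arm or the gripper's body presses on something with over 40 N, if the wrist force passes 120 N, or if a joint passes its speed limit or range.

## Working session

There is one attempt and no reset: what is moved stays moved. The work goes in short steps, Python scripts to look and compute and a tool call to move; the robot and the scene stay as the last step left them, time stands still between calls to the robot, and variables do not carry over. Pictures are saved under pics/ and viewed, and the job is handed in when it is done.

Besides the shell and the picture viewer there is one more tool, called after "Emit:" as name(argument=value, ...), one argument or row to a line, values as JSON. carry_out: Moves the arm, as the interface text tells. Its arguments: {"type":"object","properties":{"deltas":{"type":"array","items":{"type":"number"}},"gripper":{"type":"number"},"newtons":{"type":"number"}},"required":["deltas"]}

```bash
ls; mkdir -p pics
python3 - <<'E'
from plant import manip
import cv2
s=manip.read_state();print(s)
for n in("scene","top"):
    cv2.imwrite(f"pics/{n}0.png",cv2.cvtColor(manip.get_image(n),cv2.COLOR_RGB2BGR));print(manip.camera_params(n))
E
```

```text
pics
{'clock': 0.0, 'joint_positions': array([-1.54043642e+00,  3.13439762e-01,  1.49849062e+00, -1.20383352e-05,
        1.33099090e+00, -2.23433859e-01]), 'dq': array([ 0.00117637,  0.00052451,  0.00144496, -0.00130384,  0.00111458,
       -0.00078974]), 'effort': array([-3.29844806e-05, -4.12260747e+01, -2.59746766e+01, -2.45810934e-04,
        4.17982505e-03, -2.35866725e-05]), 'tcp_pos': array([ 131.7754147 , -507.90806228,  230.72016501]), 'tool_rot': array([-3.11501883e+00, -3.97426221e-01, -1.82802000e-04]), 'contact_force': array([-0.55581691,  0.04730095, -0.16505841]), 'ft_torque': array([-0.00417199, -0.02766889,  0.02898593]), 'width': 85.32562090447593}
{'mtx': array([[379.76519898,   0.        , 250.77164492],
       [  0.        , 379.76519898, 190.56130934],
       [  0.        ,   0.        ,   1.        ]]), 'eye': array([ 34.70300264, 548.35611995, 748.074816  ]), 'orientation': array([-0.73281913,  2.55897998, -1.14912674])}
{'mtx': array([[429.57353325,   0.        , 259.70538547],
       [  0.        , 429.57353325, 185.60020005],
       [  0.        ,   0.        ,   1.        ]]), 'eye': array([ 332.14796562, -116.54811249, 1398.46696978]), 'orientation': array([-2.18501107,  2.1532401 , -0.06360102])}
```

View pics/scene0.png

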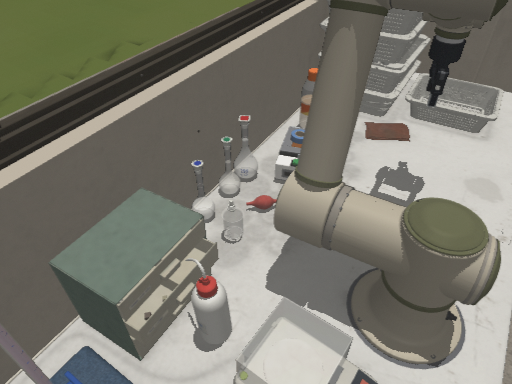

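View pics/top0.png

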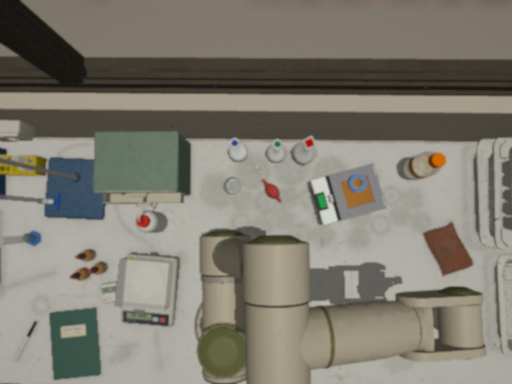

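The top view shows the steriliser near px (347,193), with the button at (322,201) and the tape at (358,183). The filler is at (272,190), the beaker at (233,185), and the flasks stand along the wall. I'll enlarge it.

```bash
cat > h.py <<'E'
import numpy as np,cv2
from scipy.spatial.transform import Rotation as R
from plant import manip
def img(n,save=None):
    im=cv2.cvtColor(manip.get_image(n),cv2.COLOR_RGB2BGR)
    if save: cv2.imwrite(f"pics/{save}.png",im)
    return im
def ray(n,u,v):
    c=manip.camera_params(n);K=c["mtx"];Rm=R.from_rotvec(c["orientation"]).as_matrix()
    return np.array(c["eye"]),Rm@np.linalg.solve(K,[u,v,1.])
def plane(n,u,v,z):
    e,d=ray(n,u,v);return e+d*(z-e[2])/d[2]
def proj(n,p):
    c=manip.camera_params(n);K=c["mtx"];Rm=R.from_rotvec(c["orientation"]).as_matrix()
    q=K@(Rm.T@(np.array(p)-c["eye"]));return q[:2]/q[2]
def two(a,b):
    (e1,d1),(e2,d2)=ray("top",*a),ray("scene",*b)
    s=np.linalg.lstsq(np.c_[d1,-d2],e2-e1,rcond=None)[0]
    p,q=e1+s[0]*d1,e2+s[1]*d2
    return (p+q)/2,np.linalg.norm(p-q)
E
python3 - <<'E'
import cv2
a=cv2.imread('pics/top0.png')[130:240,215:405];cv2.imwrite('pics/top0c.png',cv2.resize(a,None,fx=4,fy=4,interpolation=cv2.INTER_CUBIC))
a=cv2.imread('pics/scene0.png')[100:250,180:340];cv2.imwrite('pics/scene0c.png',cv2.resize(a,None,fx=4,fy=4,interpolation=cv2.INTER_CUBIC))
E
```

```text
(no output)
```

View pics/top0c.png

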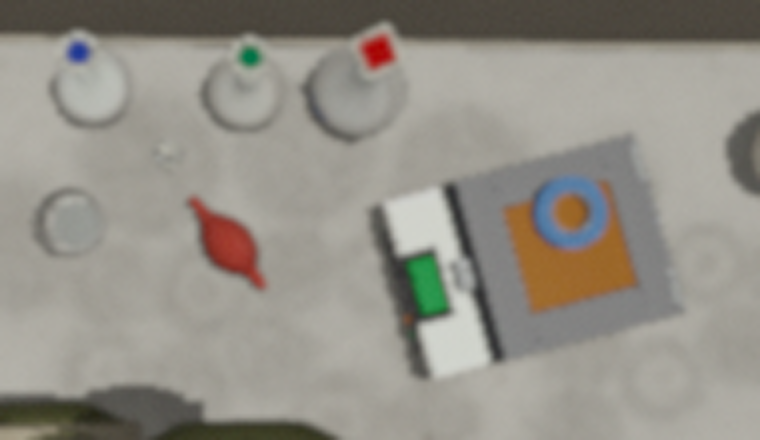

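View pics/scene0c.png

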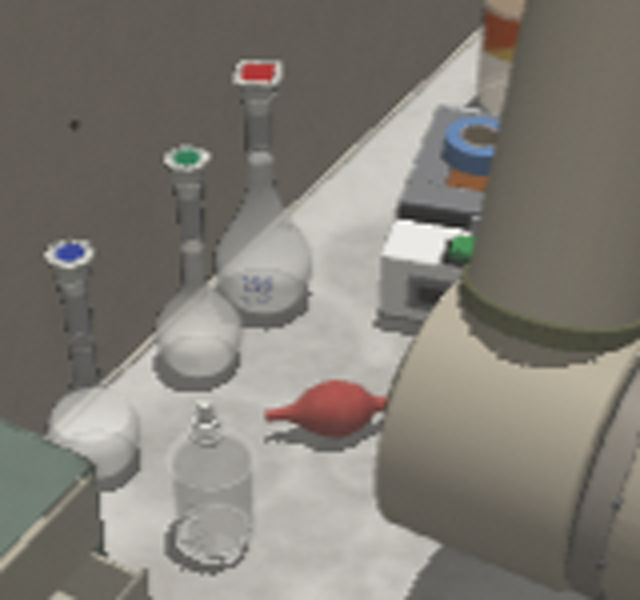

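The top crop is clear: green button at (427,285) and blue ring centre at (571,212). The lid's lip line runs from (450,185) to (497,360). Filler is at (230,243), stopper at (168,152), beaker at (72,222). Next, masks.

```bash
cat > m1.py <<'E'
from h import *
im=cv2.imread('pics/top0.png');hsv=cv2.cvtColor(im,cv2.COLOR_BGR2HSV)
def comp(lo,hi,roi):
    m=cv2.inRange(hsv,lo,hi);k=np.zeros_like(m);x0,y0,x1,y1=roi;k[y0:y1,x0:x1]=m[y0:y1,x0:x1]
    n,l,st,c=cv2.connectedComponentsWithStats(k);i=1+np.argmax(st[1:,4]);
    ys,xs=np.where(l==i);return np.c_[xs,ys].astype(np.float32)
g=comp((40,100,60),(80,255,255),(310,180,335,215));b=comp((100,100,80),(125,255,255),(340,165,375,200))
r=comp((0,120,80),(8,255,255),(255,170,290,210)) 
r2=comp((170,120,80),(180,255,255),(255,170,290,210)) if cv2.inRange(hsv,(170,120,80),(180,255,255))[170:210,255:290].any() else r[:0]
r=np.r_[r,r2]
o=comp((8,100,80),(20,255,255),(335,165,380,215))
print(len(g),len(b),len(r),len(o))
for n,p,z in(("green",g,77),("blue",b,95),("orange",o,76)):
    c=cv2.minAreaRect(p);print(n,c,plane("top",*c[0],z).round(1))
    w=np.array([plane("top",*q,z)[:2] for q in p],np.float32);print('  world rect',cv2.minAreaRect(w),cv2.minEnclosingCircle(w))
w=np.array([plane("top",*q,20.5)[:2] for q in r]);m=w.mean(0);ev,V=np.linalg.eigh(np.cov(w.T))
print("filler",m,V[:,1],np.degrees(np.arctan2(V[1,1],V[0,1])));t=(w-m)@V;print(t.min(0),t.max(0), (w.min(0)+w.max(0))/2)
q=m+V[:,1]*(t[:,1].min()+t[:,1].max())/2;print("mid",q)
def c2(x,y):return (215+(x+.5)/4-.5,130+(y+.5)/4-.5)
for n,p,z in(("lipA",(450,185),72),("lipB",(497,360),72),("lidC",(631,135),76),("lidD",(681,312),76),("houseA",(375,206),66),("houseB",(428,378),66),("stopper",(168,150),25),("beaker",(72,222),35)):
    print(n,plane("top",*c2(*p),z).round(1))
E
python3 m1.py
```

```text
110 97 158 455
green ((320.9999694824219, 200.99998474121094), (14.56021785736084, 7.417469501495361), 74.05460357666016) [ 394.5 -274.8   77. ]
  world rect ((394.56219482421875, -274.8165283203125), (44.56368637084961, 22.772846221923828), 16.209823608398438) ((394.5774841308594, -276.3316955566406), 22.878795623779297)
blue ((357.0, 182.5), (15.0, 16.0), 90.0) [ 451.4 -381.3   95. ]
  world rect ((451.40521240234375, -381.25811767578125), (45.661949157714844, 48.426448822021484), 0.7568808794021606) ((451.3534240722656, -380.51385498046875), 25.578819274902344)
orange ((357.1653747558594, 191.2730712890625), (26.750267028808594, 27.013383865356445), 74.74488067626953) [ 426.1 -385.6   76. ]
  world rect ((426.0588073730469, -385.1220397949219), (81.93848419189453, 82.43972778320312), 16.093393325805664) ((426.2162170410156, -384.5064392089844), 55.810123443603516)
filler [ 428.08787376 -123.55298166] [-0.75421114 -0.65663198] -138.95648853570248
[-16.4186737  -44.46354496] [16.43606043 39.99499759] [ 430.29354712 -122.73714269]
mid [ 429.77298786 -122.0858861 ]
lipA [ 472.8 -294.    72. ]
lipB [ 338.4 -330.3   72. ]
lidC [ 513.  -432.5   76. ]
lidD [ 377.1 -469.7   76. ]
houseA [ 456.3 -236.8   66. ]
houseB [ 323.8 -278.3   66. ]
stopper [503.1 -73.9  25. ]
beaker [443.1   1.4  35. ]
```

```bash
cat >> h.py <<'E'
YAW=np.radians(16.0)
ey=np.array([np.cos(YAW),np.sin(YAW),0]);ex=np.array([np.sin(YAW),-np.cos(YAW),0]);ez=np.array([0,0,1.])
O=np.array([394.5,-274.8,0])+97*ex
def box(x,y,z):return O+x*ex+y*ey+np.array([0,0,z])
def tobox(p):
    d=np.array(p)-O;return np.array([d@ex,d@ey,d[2]])
def rot(yaw=YAW,tilt=0):
    """tool x at yaw, tool z down; tilt about tool x: +tilt => fingers point toward tool +y (box +x)"""
    x=np.array([np.cos(yaw),np.sin(yaw),0]);y=np.array([np.sin(yaw),-np.cos(yaw),0]);z=np.array([0,0,-1.])
    M=np.c_[x,y,z];return M@R.from_rotvec([-tilt,0,0]).as_matrix()
def plan(wps,start=None):
    """wps: list of (pos,Rot,nrows). prints rows cm/rad"""
    s=manip.read_state()
    p,M=(s["tcp_pos"],R.from_rotvec(s["tool_rot"]).as_matrix()) if start is None else start
    for q,N,n in wps:
        rv=R.from_matrix(M.T@N).as_rotvec()/n;d=(np.array(q)-p)/n
        for i in range(n):
            print(np.round(np.r_[M.T@d/10,rv],3).tolist())
            M=M@R.from_rotvec(rv).as_matrix();p=p+d
def st():
    s=manip.read_state();print("t",round(s["clock"],2),"tcp",s["tcp_pos"].round(1),"box",tobox(s["tcp_pos"]).round(1),"F",s["contact_force"].round(2),"w",round(s["width"],1),"q",s["joint_positions"].round(2))
    M=R.from_rotvec(s["tool_rot"]).as_matrix();print("zdir box",(M[:,2]@ex).round(3),(M[:,2]@ey).round(3),"yaw",np.degrees(np.arctan2(M[1,0],M[0,0])).round(2))
E
python3 - <<'E'
from h import *
st();print(O,tobox([451.4,-381.3,95]), proj("top",[330,-505,0]),proj("top",[300,-480,0]))
plan([(manip.read_state()["tcp_pos"],rot(),1),([451.4,-381.0,231],rot(),8),([451.4,-381,75],rot(),4)])
E
```

```text
t 0.1 tcp [ 131.8 -507.9  230.8] box [  54.7 -316.8  230.8] F [0.46 0.7  0.66] w 85.2 q [-1.54  0.31  1.5   0.    1.33 -0.22]
zdir box -0.001 0.0 yaw 14.54
[ 421.23682351 -368.04238451    0.        ] [21.05813616 25.3404121  95.        ] [389.67900356 223.13774174] [381.94296851 232.37122545]
[0.0, 0.0, 0.0, -0.001, -0.0, -0.025]
[4.278, -0.424, -0.002, 0.0, -0.0, -0.0]
[4.278, -0.424, -0.002, 0.0, -0.0, -0.0]
[4.278, -0.424, -0.002, 0.0, -0.0, -0.0]
[4.278, -0.424, -0.002, 0.0, -0.0, -0.0]
[4.278, -0.424, -0.002, 0.0, -0.0, -0.0]
[4.278, -0.424, -0.002, 0.0, -0.0, -0.0]
[4.278, -0.424, -0.002, 0.0, -0.0, -0.0]
[4.278, -0.424, -0.002, 0.0, -0.0, -0.0]
[-0.0, -0.0, 3.9, -0.0, -0.0, -0.0]
[-0.0, -0.0, 3.9, -0.0, -0.0, -0.0]
[-0.0, -0.0, 3.9, -0.0, -0.0, -0.0]
[-0.0, -0.0, 3.9, -0.0, -0.0, -0.0]
```

Emit:
carry_out(
  deltas=[2.1,-0.2,0,0,0,-0.025,4.5,-0.45,0,0,0,0,4.6,-0.46,0,0,0,0,4.6,-0.46,0,0,0,0,4.6,-0.46,0,0,0,0,4.6,-0.46,0,0,0,0,4.6,-0.46,0,0,0,0,4.6,-0.44,0,0,0,0],
  gripper=7.5,
  newtons=25,
)

```text
clock: 0.9
tcp_pos: [453.1, -380.8, 231.0]
tool_rot: [-3.111, -0.437, 0.001]
contact_force: [0.7, -0.6, -0.7]
width: 75.3
```

Emit:
carry_out(
  deltas=[0,0,3,0,0,0,0,0,3,0,0,0,0,0,3,0,0,0,0,0,0,0,0,0],
)

```text
clock: 1.3
tcp_pos: [450.2, -380.3, 137.3]
tool_rot: [-3.104, -0.436, 0.007]
contact_force: [-0.0, 0.5, -0.2]
width: 75.0
```

Run:
```python
from h import *
st()
img("top","top1");a=img("scene","scene1")
plan([([451.4,-381,76],rot(),4)])
cv2.imwrite('pics/top1c.png',cv2.resize(cv2.imread('pics/top1.png')[130:240,265:405],None,fx=4,fy=4,interpolation=cv2.INTER_CUBIC))
```

```text
t 1.3 tcp [ 450.2 -380.3  137.3] box [ 19.8  24.4 137.3] F [-0.01  0.53 -0.15] w 75.0 q [-0.9   0.54  1.41 -0.    1.2   0.39]
zdir box -0.008 -0.003 yaw 15.98
[0.004, -0.029, 1.649, 0.0, -0.0, -0.0]
[0.004, -0.029, 1.649, 0.0, -0.0, -0.0]
[0.004, -0.029, 1.649, 0.0, -0.0, -0.0]
[0.004, -0.029, 1.649, 0.0, -0.0, -0.0]
```

View pics/scene1.png

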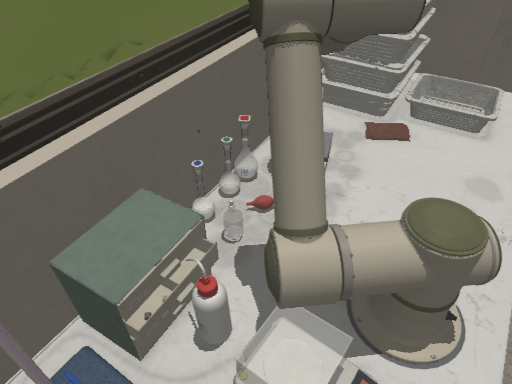

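View pics/top1c.png

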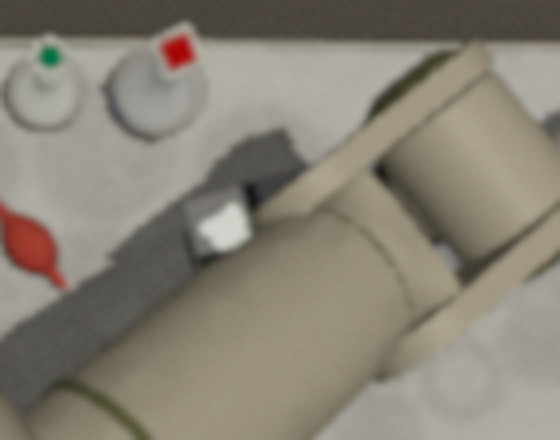

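The arm hides the box in both views, so I'll work by numbers and contact. Going down now and closing on the tape.

Emit:
carry_out(
  deltas=[0,0,2,0,0,0,0,0,1.8,0,0,0,0,0,1.3,0,0,0,0,0,0.9,0,0,0,0,0,0,0,0,0],
)

```text
clock: 1.9
tcp_pos: [451.4, -381.9, 81.1]
tool_rot: [-3.111, -0.436, 0.0]
contact_force: [0.0, -0.6, 0.0]
width: 75.2
```

Emit:
carry_out(
  deltas=[0,0,0,0,0,0,0,0,0,0,0,0,0,0,0,0,0,0,0,0,0,0,0,0,0,0,0,0,0,0],
  gripper=4.5,
  newtons=25,
)

```text
clock: 2.4
tcp_pos: [451.8, -382.4, 82.3]
tool_rot: [3.109, 0.436, 0.002]
contact_force: [-0.1, -0.1, 5.7]
width: 53.6
```

Run:
```python
from h import *
st()
```

```text
t 2.4 tcp [ 451.8 -382.4   82.3] box [22.3 25.4 82.3] F [-0.07 -0.12  5.69] w 53.6 q [-0.9   0.61  1.47 -0.    1.07  0.39]
zdir box 0.002 0.001 yaw 15.98
```

Emit:
carry_out(
  deltas=[0,0,-0.5,0,0,0,0,0,-1,0,0,0,0,0,-2,0,0,0,0,0,-3,0,0,0,0,0,-2,0,0,0,0,0,0,0,0,0],
)

```text
clock: 3.0
tcp_pos: [452.2, -382.8, 169.7]
tool_rot: [3.106, 0.436, 0.005]
contact_force: [-0.6, 0.1, 0.2]
width: 53.5
```

Run:
```python
from h import *
st()
p=manip.read_state()["tcp_pos"]
plan([([320,-505,p[2]],rot(),5),([320,-505,30],rot(),4)])
```

```text
t 3.0 tcp [ 452.2 -382.8  169.7] box [ 22.8  25.7 169.7] F [-0.61  0.08  0.21] w 53.5 q [-0.9   0.51  1.38  0.    1.25  0.39]
zdir box 0.005 0.002 yaw 15.98
[-3.215, 1.62, 0.001, 0.001, -0.0, -0.0]
[-3.215, 1.62, 0.001, 0.001, -0.0, -0.0]
[-3.216, 1.62, 0.001, 0.001, -0.0, -0.0]
[-3.216, 1.62, 0.001, 0.001, -0.0, -0.0]
[-3.216, 1.62, 0.0, 0.001, -0.0, -0.0]
[-0.0, 0.0, 3.491, -0.0, -0.0, -0.0]
[-0.0, 0.0, 3.491, -0.0, -0.0, -0.0]
[-0.0, 0.0, 3.491, -0.0, -0.0, -0.0]
[-0.0, 0.0, 3.491, -0.0, -0.0, -0.0]
```

Emit:
carry_out(
  deltas=[-2.2,1.12,0,0,0,0,-3.2,1.62,0,0,0,0,-3.2,1.62,0,0,0,0,-3.2,1.62,0,0,0,0,-3.2,1.62,1,0,0,0,-1.1,0.5,2.5,0,0,0,0,0,3,0,0,0],
)

```text
clock: 3.7
tcp_pos: [317.3, -505.4, 100.2]
tool_rot: [3.111, 0.432, -0.0]
contact_force: [0.8, -0.4, -0.7]
width: 53.7
```

Run:
```python
from h import *
st()
img("top","top2");img("scene","scene2")
```

```text
t 3.7 tcp [ 317.3 -505.4  100.2] box [ 103.4 -137.8  100.2] F [ 0.82 -0.43 -0.7 ] w 53.7 q [-1.21  0.59  1.43 -0.    1.11  0.09]
zdir box 0.001 -0.0 yaw 15.82
```

View pics/scene2.png

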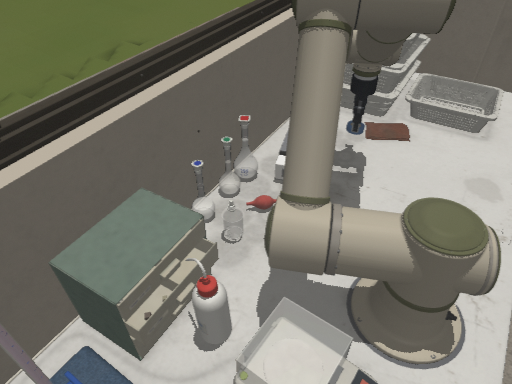

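View pics/top2.png

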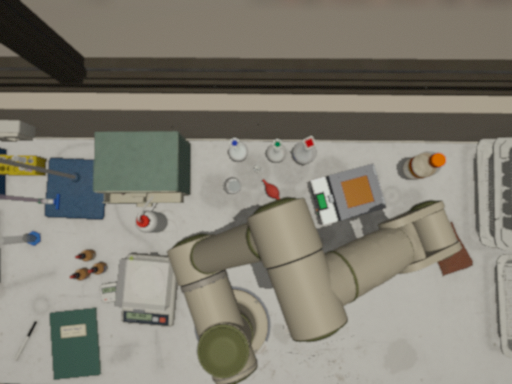

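The tape is in the gripper at scene px (355,128), looks level, and the bench below is free. Lowering.

Emit:
carry_out(
  deltas=[0,0,3,0,0,0,0,0,3,0,0,0,0,0,2,0,0,0,0,0,0.6,0,0,0,0,0,0,0,0,0,0,0,0.2,0,0,0,0,0,0.2,0,0,0],
)

```text
clock: 4.5
tcp_pos: [319.3, -504.8, 12.6]
tool_rot: [3.109, 0.437, 0.001]
contact_force: [0.2, 0.6, 0.2]
width: 53.3
```

Emit:
carry_out(
  deltas=[0,0,0.2,0,0,0,0,0,0.2,0,0,0,0,0,0,0,0,0],
)

```text
clock: 4.8
tcp_pos: [319.3, -504.4, 7.7]
tool_rot: [3.11, 0.437, 0.001]
contact_force: [1.3, 1.9, 3.2]
width: 53.7
```

Emit:
carry_out(
  deltas=[0,0,0.15,0,0,0,0,0,0,0,0,0],
)

```text
clock: 5.0
tcp_pos: [319.5, -504.4, 7.3]
tool_rot: [3.11, 0.437, 0.001]
contact_force: [0.4, 5.2, 12.8]
width: 53.7
```

Emit:
carry_out(
  deltas=[0,0,-0.13,0,0,0,0,0,0,0,0,0],
)

```text
clock: 5.2
tcp_pos: [319.3, -504.4, 7.7]
tool_rot: [3.11, 0.436, 0.001]
contact_force: [3.1, 1.1, 3.9]
width: 53.7
```

Emit:
carry_out(
  deltas=[0,0,0,0,0,0,0,0,0,0,0,0,0,0,0,0,0,0],
  gripper=7,
)

```text
clock: 5.5
tcp_pos: [318.8, -504.0, 6.7]
tool_rot: [-3.11, -0.436, 0.0]
contact_force: [-0.1, 0.3, 0.3]
width: 69.9
```

Emit:
carry_out(
  deltas=[0,0,-1,0,0,0,0,0,-3,0,0,0,0,0,-4,0,0,0,0,0,-4,0,0,0,0,0,-4,0,0,0],
)

```text
clock: 6.0
tcp_pos: [318.8, -503.9, 169.5]
tool_rot: [3.111, 0.436, 0.0]
contact_force: [-0.2, -0.0, -0.3]
width: 70.1
```

Run:
```python
from h import *
st()
img("top","top3");img("scene","scene3")
cv2.imwrite('pics/scene3c.png',cv2.resize(cv2.imread('pics/scene3.png')[60:180,300:430],None,fx=4,fy=4,interpolation=cv2.INTER_CUBIC))
```

```text
t 6.0 tcp [ 318.8 -503.9  169.5] box [ 102.4 -135.9  169.5] F [-0.22 -0.02 -0.27] w 70.1 q [-1.2   0.52  1.36 -0.    1.26  0.09]
zdir box 0.0 -0.0 yaw 15.97
```

View pics/scene3c.png

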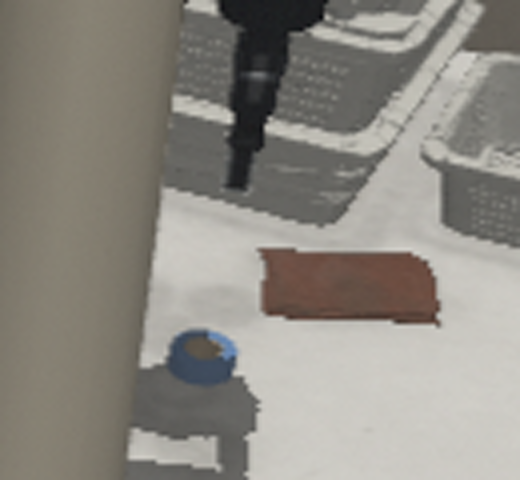

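View pics/top3.png

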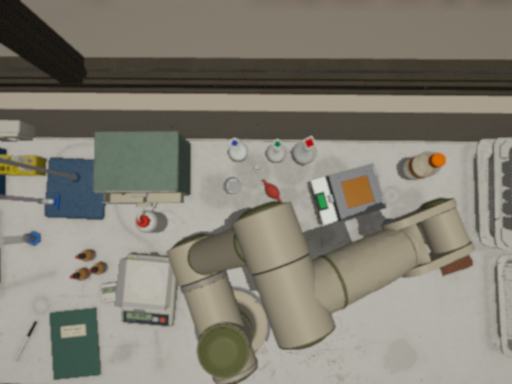

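The tape is flat on the bench at scene px (350,150). Next I close the fingers and go above the button, 5 mm forward of its centre to stay clear of the hook and the rising lid.

Emit:
carry_out(
  deltas=[1.2,-1.9,0,0,0,0,2.1,-3.1,0,0,0,0,2.1,-3.1,0,0,0,0,2.1,-3.1,0,0,0,0,2.1,-3.1,0,0,0,0,2.1,-3.1,1,0,0,0,1.9,-3.1,3,0,0,0,0,0,2,0,0,0],
  gripper=0,
)

```text
clock: 6.9
tcp_pos: [393.5, -265.8, 106.0]
tool_rot: [-3.109, -0.442, 0.001]
contact_force: [0.2, 0.0, -0.4]
width: -0.1
```

Run:
```python
from h import *
st();plan([(box(-102,0,84),rot(),3)])
```

```text
t 6.9 tcp [ 393.5 -265.8  106. ] box [-105.9    1.5  106. ] F [ 0.16  0.03 -0.38] w -0.1 q [-0.84  0.35  1.8   0.    0.99  0.45]
zdir box -0.002 -0.0 yaw 16.17
[-0.051, 0.133, 0.733, -0.001, 0.0, 0.001]
[-0.051, 0.132, 0.733, -0.001, 0.0, 0.001]
[-0.051, 0.132, 0.733, -0.001, 0.0, 0.001]
```

Emit:
carry_out(
  deltas=[-0.1,0.1,0.7,0,0,0,0,0,0.7,0,0,0,0,0,0.6,0,0,0,0,0,0,0,0,0],
)

```text
clock: 7.3
tcp_pos: [392.4, -271.4, 86.9]
tool_rot: [-3.111, -0.435, 0.0]
contact_force: [0.6, -0.9, 0.9]
width: 0.0
```

Emit:
carry_out(
  deltas=[0,0,0.3,0,0,0,0,0,0.3,0,0,0,0,0,0,0,0,0],
)

```text
clock: 7.6
tcp_pos: [392.5, -270.9, 80.9]
tool_rot: [-3.111, -0.436, 0.0]
contact_force: [-0.5, -0.4, 0.2]
width: 0.3
```

Run:
```python
from h import *
st()
```

```text
t 7.6 tcp [ 392.5 -270.9   80.9] box [-101.3   -0.9   80.9] F [-0.52 -0.43  0.23] w 0.3 q [-0.85  0.39  1.82  0.    0.93  0.44]
zdir box -0.0 -0.0 yaw 15.96
```

Emit:
carry_out(
  deltas=[0,0,0.2,0,0,0,0,0,0.2,0,0,0,0,0,0,0,0,0],
)

```text
clock: 7.9
tcp_pos: [392.7, -270.9, 77.0]
tool_rot: [3.111, 0.436, 0.0]
contact_force: [-0.0, -0.4, 0.5]
width: 0.1
```

Emit:
carry_out(
  deltas=[0,0,0.2,0,0,0,0,0,0.2,0,0,0,0,0,0,0,0,0],
)

```text
clock: 8.2
tcp_pos: [392.7, -271.0, 73.0]
tool_rot: [3.111, 0.436, 0.0]
contact_force: [0.2, -0.2, 4.0]
width: -0.3
```

Emit:
carry_out(
  deltas=[0,0,0.06,0,0,0,0,0,0,0,0,0,0,0,0,0,0,0,0,0,0,0,0,0],
)

```text
clock: 8.6
tcp_pos: [392.7, -271.0, 72.6]
tool_rot: [3.111, 0.436, 0.0]
contact_force: [0.5, 0.5, 3.9]
width: 0.1
```

Emit:
carry_out(
  deltas=[0,0,-0.5,0,0,0,0,-0.5,-1,0,0,0,0,-2,-1,0,0,0,0,-3,-2,0,0,0,0,-3,-3,0,0,0,0,-3,-3,0,0,0,0,0,-1,0,0,0,0,0,0,0,0,0],
)

```text
clock: 9.4
tcp_pos: [361.4, -160.4, 189.0]
tool_rot: [3.108, 0.438, 0.003]
contact_force: [0.4, -0.4, -0.4]
width: 0.1
```

Run:
```python
from h import *
st()
img("top","top4");img("scene","scene4")
cv2.imwrite('pics/scene4c.png',cv2.resize(cv2.imread('pics/scene4.png')[90:240,200:360],None,fx=4,fy=4,interpolation=cv2.INTER_CUBIC))
cv2.imwrite('pics/top4c.png',cv2.resize(cv2.imread('pics/top4.png')[130:240,265:405],None,fx=4,fy=4,interpolation=cv2.INTER_CUBIC))
```

```text
t 9.4 tcp [ 361.4 -160.4  189. ] box [-216.1   -0.3  189. ] F [ 0.4  -0.35 -0.36] w 0.1 q [-0.72  0.06  1.92 -0.    1.16  0.57]
zdir box 0.003 0.002 yaw 16.03
```

View pics/scene4c.png

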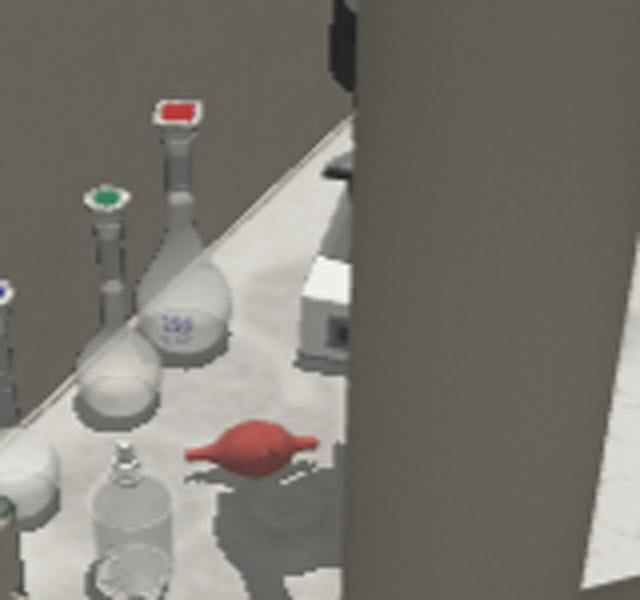

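View pics/top4c.png

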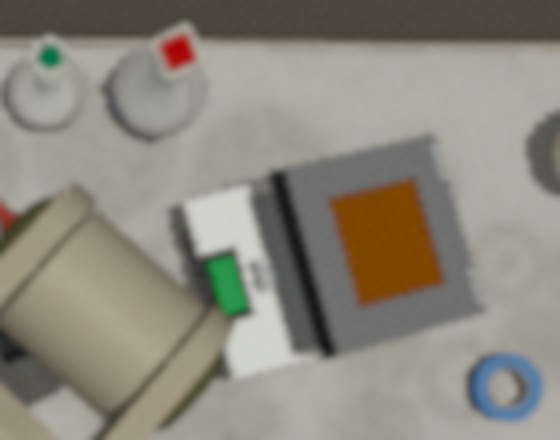

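The lid is ajar: its black lip now runs from top-crop (280,173) to (328,352). The tape lies flat and clear at (505,386). Next I compute the lid angle.

Run:
```python
from h import *
for z in (120,130,136,140): print(z,tobox(plane("top",265+(304.5)/4-.5,130+(262.5)/4-.5,z)).round(1))
for a in(.35,.4,.44,.5): print(a,84-147*np.cos(a),72+147*np.sin(a))
```

```text
120 [-41.7   1.1 120. ]
130 [-43.4   0.9 130. ]
136 [-44.5   0.9 136. ]
140 [-45.2   0.8 140. ]
0.35 -54.087788788564694 122.40597769595135
0.4 -51.3959661184241 129.24449631937162
0.44 -48.99849449333462 134.61310136470195
0.5 -45.0046365978848 142.47555417481783
```

```bash
cat >> h.py <<'E'
O=O+1.5*ex
def td(t):return np.sin(t)*ex-np.cos(t)*ez
def lip(a,r=150,off=3):  # lip mid-thickness point
    d=-np.cos(a)*ex+np.sin(a)*ez; n=-(np.sin(a)*ex+np.cos(a)*ez)  # underside normal
    return box(84,0,72)+r*d+off*n
E
python3 - <<'E'
from h import *
t=.75
print(tobox(lip(.44)),tobox(lip(0)),tobox(lip(1.83)))
plan([(lip(.44)-40*td(t),rot(YAW,t),6),(lip(.44)+22*td(t),rot(YAW,t),5)])
E
```

```text
[-5.29905679e+01  8.88178420e-15  1.33176665e+02] [-6.6000000e+01 -1.0658141e-14  6.9000000e+01] [ 1.19546853e+02 -4.97379915e-14  2.17758091e+02]
[0.017, 2.289, 0.407, -0.125, 0.0, -0.0]
[0.017, 2.22, 0.689, -0.125, 0.0, -0.0]
[0.016, 2.117, 0.961, -0.125, 0.0, -0.0]
[0.016, 1.98, 1.218, -0.125, 0.0, -0.0]
[0.016, 1.813, 1.455, -0.125, 0.0, -0.0]
[0.015, 1.617, 1.67, -0.125, 0.0, -0.0]
[0.0, -0.0, 1.24, 0.0, -0.0, 0.0]
[0.0, -0.0, 1.24, 0.0, -0.0, 0.0]
[0.0, -0.0, 1.24, 0.0, -0.0, 0.0]
[0.0, -0.0, 1.24, 0.0, -0.0, 0.0]
[0.0, -0.0, 1.24, 0.0, -0.0, 0.0]
```

Emit:
carry_out(
  deltas=[0,2.3,0.4,-0.125,0,0,0,2.2,0.7,-0.125,0,0,0,2.1,0.95,-0.125,0,0,0,2.0,1.2,-0.125,0,0,0,1.8,1.45,-0.125,0,0,0,1.6,1.65,-0.125,0,0,0,0,0,0,0,0,0,0,0,0,0,0],
  gripper=3.4,
)

```text
clock: 10.3
tcp_pos: [393.0, -283.3, 164.2]
tool_rot: [2.432, 0.333, 0.108]
contact_force: [0.8, -0.0, 0.4]
width: 34.2
```

Run:
```python
from h import *
st();t=.75
img("top","top5");img("scene","scene5")
plan([(lip(.44)+22*td(t),rot(YAW,t),5)])
```

```text
t 10.3 tcp [ 393.  -283.3  164.2] box [-90.8  -3.8 164.2] F [ 0.81 -0.01  0.38] w 34.2 q [-0.66  0.15  2.08 -0.91  0.51  1.36]
zdir box 0.636 -0.013 yaw 15.42
[0.086, 0.191, 1.411, -0.012, 0.002, -0.001]
[0.083, 0.175, 1.413, -0.012, 0.002, -0.001]
[0.079, 0.158, 1.415, -0.012, 0.002, -0.001]
[0.076, 0.142, 1.417, -0.012, 0.002, -0.001]
[0.072, 0.126, 1.419, -0.012, 0.002, -0.001]
```

View pics/scene5.png

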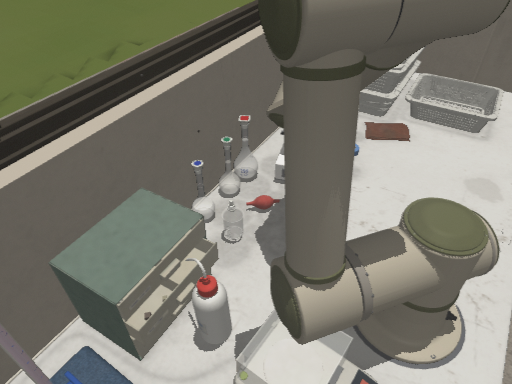

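View pics/top5.png

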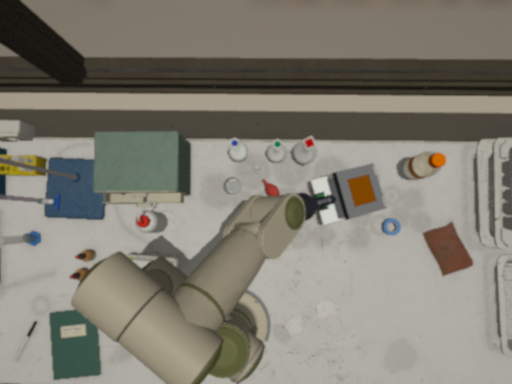

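The gripper points at the lip (top px (325,203)) with the fingers straddling its height. I correct the lateral shortfall first, then insert.

Emit:
carry_out(
  deltas=[0.2,0.4,0.8,-0.03,0.01,0,0.2,0.4,0.8,-0.03,0,0,0,0,0.5,0,0,0,0,0,0,0,0,0],
)

```text
clock: 10.8
tcp_pos: [402.5, -301.8, 154.5]
tool_rot: [2.37, 0.328, 0.13]
contact_force: [0.1, -0.2, -1.3]
width: 34.6
```

Run:
```python
from h import *
st();t=.75
img("top","top6");a=img("scene","scene6")
cv2.imwrite('pics/top6c.png',cv2.resize(cv2.imread('pics/top6.png')[130:240,265:405],None,fx=4,fy=4,interpolation=cv2.INTER_CUBIC))
plan([(lip(.44)+22*td(t),rot(YAW,t),5)])
```

```text
t 10.8 tcp [ 402.5 -301.8  154.5] box [-70.4   0.2 154.5] F [ 0.1  -0.17 -1.3 ] w 34.6 q [-0.67  0.2   2.09 -1.14  0.46  1.58]
zdir box 0.684 -0.002 yaw 15.79
[-0.005, -0.045, 0.998, 0.001, 0.0, -0.001]
[-0.006, -0.045, 0.998, 0.001, 0.0, -0.001]
[-0.006, -0.044, 0.998, 0.001, 0.0, -0.001]
[-0.006, -0.043, 0.998, 0.001, 0.0, -0.001]
[-0.007, -0.042, 0.998, 0.001, 0.0, -0.001]
```

View pics/top6c.png

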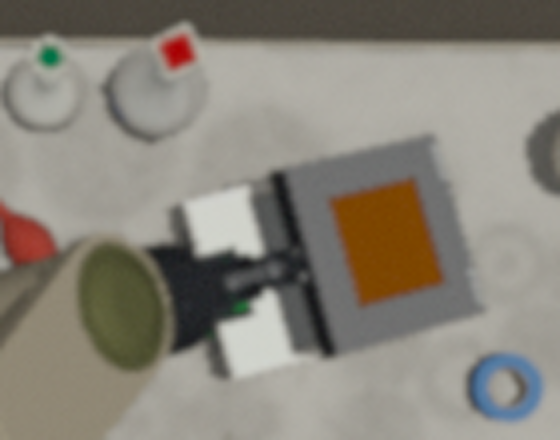

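The finger stands at the lip (crop (295,265)), centred across the width. Joint 4 is at -1.14 and its limit is -1.23, so I'll insert carefully.

Emit:
carry_out(
  deltas=[0,-0.1,0.8,0,0,0,0,-0.1,0.8,0,0,0,0,0,0.8,0,0,0,0,0,0,0,0,0],
)

```text
clock: 11.3
tcp_pos: [406.9, -316.4, 136.4]
tool_rot: [2.37, 0.328, 0.13]
contact_force: [0.2, 0.3, 0.0]
width: 34.2
```

Run:
```python
from h import *
st()
```

```text
t 11.3 tcp [ 406.9 -316.4  136.4] box [-55.1   0.4 136.4] F [0.16 0.26 0.  ] w 34.2 q [-0.7   0.26  2.08 -1.23  0.42  1.66]
zdir box 0.684 -0.002 yaw 15.78
```

Run:
```python
from h import *
t=.58
plan([(lip(.44)+8*td(t),rot(YAW,t),2),(lip(.44)+20*td(t),rot(YAW,t),2)])
```

```text
[-0.02, -0.101, 0.582, 0.086, 0.001, -0.002]
[-0.021, -0.05, 0.588, 0.086, 0.001, -0.002]
[0.0, 0.0, 0.6, 0.0, 0.0, 0.0]
[0.0, 0.0, 0.6, 0.0, 0.0, 0.0]
```

Emit:
carry_out(
  deltas=[0,-0.1,0.3,0.086,0,0,0,0,0.5,0.086,0,0,0,0,0.4,0,0,0,0,0,0,0,0,0],
)

```text
clock: 11.7
tcp_pos: [406.8, -322.7, 127.8]
tool_rot: [2.497, 0.342, 0.103]
contact_force: [-0.0, 0.6, 0.3]
width: 33.9
```

Run:
```python
from h import *
st();t=.58
plan([(lip(.44)+20*td(t),rot(YAW,t),2)])
```

```text
t 11.7 tcp [ 406.8 -322.7  127.8] box [-49.1  -1.4 127.8] F [-0.    0.59  0.31] w 33.9 q [-0.74  0.27  2.01 -0.82  0.44  1.24]
zdir box 0.585 -0.009 yaw 15.49
[0.076, -0.046, 0.667, 0.022, 0.005, -0.002]
[0.073, -0.031, 0.668, 0.022, 0.005, -0.002]
```

Emit:
carry_out(
  deltas=[0.1,0,0.5,0.02,0.005,0,0,0,0.5,0.02,0,0,0,0,0,0,0,0],
)

```text
clock: 12.0
tcp_pos: [409.3, -327.7, 119.4]
tool_rot: [2.537, 0.35, 0.103]
contact_force: [-0.7, 0.0, 0.1]
width: 34.1
```

Run:
```python
from h import *
st();t=.58
img("top","top7");img("scene","scene7")
cv2.imwrite('pics/top7c.png',cv2.resize(cv2.imread('pics/top7.png')[130:240,265:405],None,fx=4,fy=4,interpolation=cv2.INTER_CUBIC))
s=manip.read_state();M=R.from_rotvec(s["tool_rot"]).as_matrix()
print("lip in tool frame (x,y,z mm)",(M.T@(lip(.44)-s["tcp_pos"])).round(1))
A=np.linspace(.44,1.16,13)[1:]
plan([(lip(a)+20*td(min(.58,np.pi/2-a)),rot(YAW,min(.58,np.pi/2-a)),1) for a in A],start=(lip(.44)+20*td(t),rot(YAW,t)))
```

```text
t 12.0 tcp [ 409.3 -327.7  119.4] box [-43.6  -0.4 119.4] F [-0.71  0.01  0.08] w 34.1 q [-0.76  0.29  1.99 -0.72  0.44  1.13]
zdir box 0.551 -0.004 yaw 15.69
lip in tool frame (x,y,z mm) [  0.2  -0.1 -16.3]
[-0.0, 0.772, -0.463, 0.0, 0.0, 0.0]
[0.0, 0.798, -0.416, 0.0, 0.0, 0.0]
[-0.0, 0.822, -0.368, 0.0, 0.0, 0.0]
[-0.0, 0.842, -0.318, 0.0, 0.0, 0.0]
[0.0, 0.86, -0.267, 0.0, 0.0, 0.0]
[-0.0, 0.874, -0.215, 0.0, 0.0, 0.0]
[0.0, 0.885, -0.162, 0.0, 0.0, 0.0]
[-0.0, 0.893, -0.108, 0.0, 0.0, 0.0]
[-0.0, 0.898, -0.055, 0.0, 0.0, 0.0]
[0.0, 0.802, -0.003, 0.049, 0.0, -0.0]
[0.0, 0.78, 0.005, 0.06, 0.0, -0.0]
[-0.0, 0.78, 0.005, 0.06, -0.0, 0.0]
```

View pics/top7c.png

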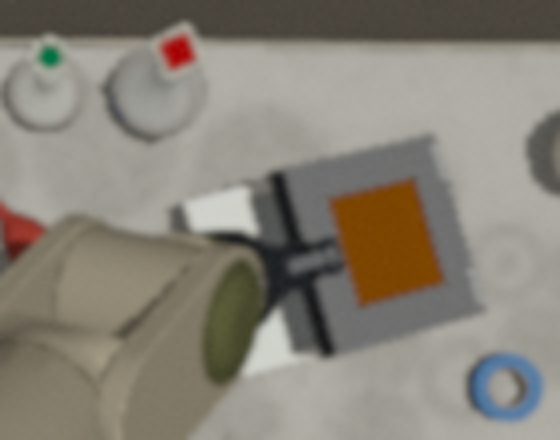

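The lid's lip is caged: the upper finger is over the lid at crop (320,258) and the lower one is under it. Starting the arc.

Emit:
carry_out(
  deltas=[0,0.4,-0.25,0,0,0,0,0.4,-0.2,0,0,0,0,0.8,-0.4,0,0,0,0,0.8,-0.37,0,0,0,0,0.85,-0.32,0,0,0,0,0.85,-0.27,0,0,0,0,0.87,-0.22,0,0,0],
)

```text
clock: 12.8
tcp_pos: [417.8, -356.9, 164.7]
tool_rot: [2.538, 0.35, 0.104]
contact_force: [-0.2, 1.6, 0.5]
width: 34.3
```

Run:
```python
from h import *
st()
s=manip.read_state();M=R.from_rotvec(s["tool_rot"]).as_matrix()
for a in (.7,.75,.8,.85):print(a,"lip in tool",(M.T@(lip(a)-s["tcp_pos"])).round(1))
img("top","top8")
cv2.imwrite('pics/top8c.png',cv2.resize(cv2.imread('pics/top8.png')[130:240,265:405],None,fx=4,fy=4,interpolation=cv2.INTER_CUBIC))
```

```text
t 12.8 tcp [ 417.8 -356.9  164.7] box [-13.1  -0.2 164.7] F [-0.24  1.64  0.52] w 34.3 q [-0.8   0.26  1.89 -0.54  0.54  0.91]
zdir box 0.551 -0.003 yaw 15.71
0.7 lip in tool [  0.1 -15.4 -12.1]
0.75 lip in tool [  0.2  -8.2 -14.2]
0.8 lip in tool [  0.2  -0.9 -15.9]
0.85 lip in tool [  0.2   6.4 -17.3]
```

View pics/top8c.png

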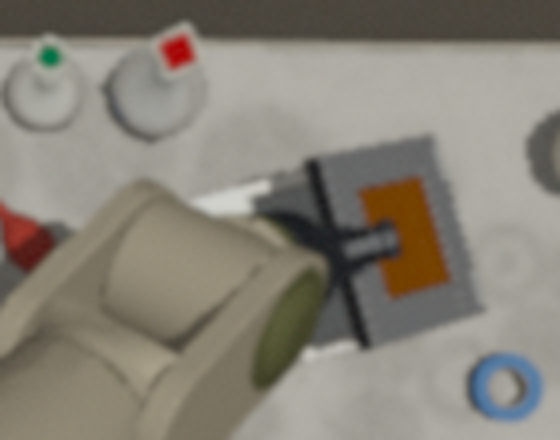

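The lid follows the lower finger with under 2 N. Continuing, now turning with the lid.

Run:
```python
from h import *
f=lambda a:max(-.1,min(.58,np.pi/2-a))
A=np.arange(.8,1.80,.06)
plan([(lip(a)+20*td(f(a)),rot(YAW,f(a)),1) for a in A[1:]],start=(lip(.8)+20*td(f(.8)),rot(YAW,f(.8))))
```

```text
[0.0, 0.885, -0.162, 0.0, 0.0, 0.0]
[-0.0, 0.893, -0.108, 0.0, 0.0, 0.0]
[-0.0, 0.898, -0.055, 0.0, 0.0, 0.0]
[-0.0, 0.802, -0.003, 0.049, 0.0, -0.0]
[0.0, 0.78, 0.005, 0.06, 0.0, -0.0]
[0.0, 0.78, 0.005, 0.06, -0.0, -0.0]
[-0.0, 0.78, 0.005, 0.06, -0.0, -0.0]
[0.0, 0.78, 0.005, 0.06, 0.0, -0.0]
[0.0, 0.78, 0.005, 0.06, -0.0, 0.0]
[-0.0, 0.78, 0.005, 0.06, 0.0, -0.0]
[-0.0, 0.78, 0.005, 0.06, -0.0, 0.0]
[-0.0, 0.78, 0.005, 0.06, 0.0, 0.0]
[-0.0, 0.78, 0.005, 0.06, -0.0, 0.0]
[-0.0, 0.78, 0.005, 0.06, 0.0, 0.0]
[0.0, 0.838, 0.008, 0.031, 0.0, 0.0]
[0.0, 0.899, 0.035, -0.0, -0.0, 0.0]
```

Emit:
carry_out(
  deltas=[0,0.89,-0.16,0,0,0,0,0.89,-0.11,0,0,0,0,0.9,-0.05,0,0,0,0,0.8,0,0.05,0,0,0,0.78,0,0.06,0,0,0,0.78,0,0.06,0,0,0,0.78,0,0.06,0,0,0,0.5,0,0.06,0,0],
)

```text
clock: 13.65
tcp_pos: [432.4, -408.5, 198.9]
tool_rot: [2.826, 0.39, 0.058]
contact_force: [0.4, 0.7, -0.8]
width: 33.7
```

Emit:
carry_out(
  deltas=[0,0,0,0,0,0,0,0,0,0,0,0,0,0,0,0,0,0],
  gripper=2.2,
  newtons=20,
)

```text
clock: 13.95
tcp_pos: [431.9, -407.1, 197.9]
tool_rot: [2.824, 0.39, 0.056]
contact_force: [0.1, 1.3, 0.2]
width: 22.2
```

Run:
```python
from h import *
st()
s=manip.read_state();M=R.from_rotvec(s["tool_rot"]).as_matrix()
for a in (1.15,1.2,1.25,1.3):print(a,"lip in tool",(M.T@(lip(a)-s["tcp_pos"])).round(1))
img("top","top9")
cv2.imwrite('pics/top9c.png',cv2.resize(cv2.imread('pics/top9.png')[130:240,265:405],None,fx=4,fy=4,interpolation=cv2.INTER_CUBIC))
img("scene","scene9")
```

```text
t 13.95 tcp [ 431.9 -407.1  197.9] box [ 39.   -0.5 197.9] F [0.1  1.33 0.15] w 22.2 q [-0.9   0.37  1.54 -0.14  0.96  0.45]
zdir box 0.289 -0.002 yaw 15.73
1.15 lip in tool [  0.4 -15.4 -14.8]
1.2 lip in tool [  0.4  -8.  -15.8]
1.25 lip in tool [  0.5  -0.5 -16.3]
1.3 lip in tool [  0.5   7.  -16.5]
```

View pics/top9c.png

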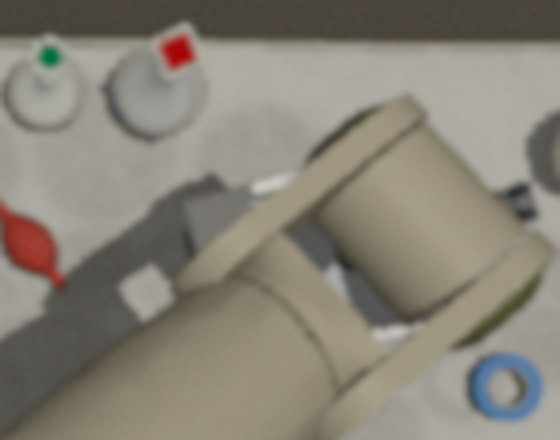

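Continuing gently over the top.

Emit:
carry_out(
  deltas=[0,0.6,0,0.05,0,0,0,0.65,0,0.05,0,0,0,0.65,0,0.05,0,0,0,0.65,0,0.05,0,0,0,0.6,0,0.05,0,0,0,0.45,0,0.035,0,0,0,0.4,0,0.03,0,0,0,0.4,0,0.03,0,0],
)

```text
clock: 14.85
tcp_pos: [444.0, -449.3, 204.4]
tool_rot: [-3.06, -0.423, 0.012]
contact_force: [0.5, 0.4, 0.0]
width: 21.5
```

Run:
```python
from h import *
st()
s=manip.read_state();M=R.from_rotvec(s["tool_rot"]).as_matrix()
for a in (1.55,1.6,1.65,1.7,1.83):print(a,"lip in tool",(M.T@(lip(a)-s["tcp_pos"])).round(1))
```

```text
t 14.85 tcp [ 444.  -449.3  204.4] box [ 82.9  -0.6 204.4] F [0.47 0.43 0.02] w 21.5 q [-0.98  0.6   1.14  0.02  1.45  0.31]
zdir box -0.053 -0.0 yaw 15.73
1.55 lip in tool [  0.5  -6.  -17.2]
1.6 lip in tool [  0.6   1.5 -17.7]
1.65 lip in tool [  0.6   9.  -17.9]
1.7 lip in tool [  0.6  16.5 -17.6]
1.83 lip in tool [  0.7  35.9 -15.3]
```

Emit:
carry_out(
  deltas=[0,0.45,0,0.03,0,0,0,0.45,0,0.03,0,0,0,0.45,0,0.03,0,0,0,0.45,0,0.03,0,0,0,0.45,0.05,0.02,0,0,0,0.4,0.05,0,0,0,0,0,0,0,0,0],
)

```text
clock: 15.55
tcp_pos: [450.9, -474.7, 199.7]
tool_rot: [-2.924, -0.403, 0.04]
contact_force: [0.4, -0.0, -1.1]
width: 21.9
```

Run:
```python
from h import *
st()
s=manip.read_state();M=R.from_rotvec(s["tool_rot"]).as_matrix()
for a in (1.65,1.7,1.75,1.83):print(a,"lip in tool",(M.T@(lip(a)-s["tcp_pos"])).round(1))
img("top","top10");img("scene","scene10")
cv2.imwrite('pics/top10c.png',cv2.resize(cv2.imread('pics/top10.png')[130:240,265:405],None,fx=4,fy=4,interpolation=cv2.INTER_CUBIC))
```

```text
t 15.55 tcp [ 450.9 -474.7  199.7] box [109.2  -0.8 199.7] F [ 0.36 -0.05 -1.06] w 21.9 q [-1.01  0.74  0.92  0.05  1.66  0.29]
zdir box -0.19 0.0 yaw 15.71
1.65 lip in tool [  0.7 -20.2 -18.6]
1.7 lip in tool [  0.8 -12.7 -19.4]
1.75 lip in tool [  0.8  -5.3 -19.8]
1.83 lip in tool [  0.9   6.7 -19.7]
```

View pics/top10c.png

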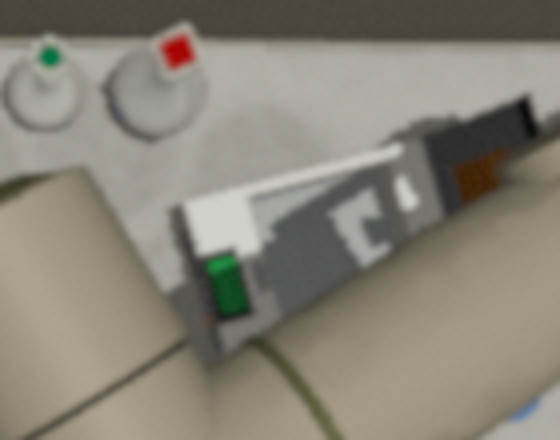

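View pics/scene10.png

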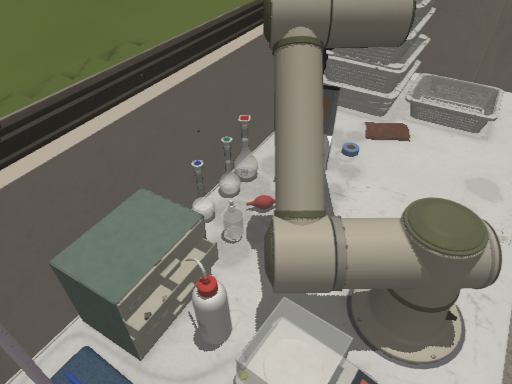

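Run:
```python
from h import *
for a in(1.7,1.75,1.8,1.83,1.87):
  print(a,[((proj("top",lip(a)+y*ey)-[264.5,129.5])*4).round(0) for y in(60,72)])
```

```text
1.7 [array([507., 116.]), array([502., 100.])]
1.75 [array([517., 114.]), array([512.,  97.])]
1.8 [array([527., 111.]), array([522.,  95.])]
1.83 [array([532., 110.]), array([527.,  93.])]
1.87 [array([540., 108.]), array([535.,  91.])]
```

The lip's corner is at crop (528,95). That matches a predicted angle of 1.83, so the lid is on its stop. I ease the outer finger a bit further, then open and withdraw.

Emit:
carry_out(
  deltas=[0,0.25,0,0,0,0,0,0.2,0,0,0,0,0,0,0,0,0,0],
  gripper=3,
)

```text
clock: 15.95
tcp_pos: [452.1, -478.9, 199.3]
tool_rot: [-2.924, -0.403, 0.04]
contact_force: [-0.3, -0.4, 0.1]
width: 30.1
```

Emit:
carry_out(
  deltas=[0,0,-0.7,0,0,0,0,0,-1.2,0,0,0,0,0,-2,0,0,0,0,0,-3,0,0,0,0,0,-1,0.1,0,0,0,0,0,0.1,0,0],
)

```text
clock: 16.55
tcp_pos: [456.2, -493.1, 280.8]
tool_rot: [-2.728, -0.378, 0.073]
contact_force: [0.4, 0.2, -0.7]
width: 30.0
```

Run:
```python
from h import *
st()
img("top","top11");img("scene","scene11")
cv2.imwrite('pics/top11c.png',cv2.resize(cv2.imread('pics/top11.png')[130:240,265:405],None,fx=4,fy=4,interpolation=cv2.INTER_CUBIC))
```

```text
t 16.55 tcp [ 456.2 -493.1  280.8] box [128.3  -0.9 280.8] F [ 0.4   0.21 -0.67] w 30.0 q [-1.04  0.94  0.38  0.12  2.19  0.31]
zdir box -0.38 0.003 yaw 15.75
```

View pics/top11c.png

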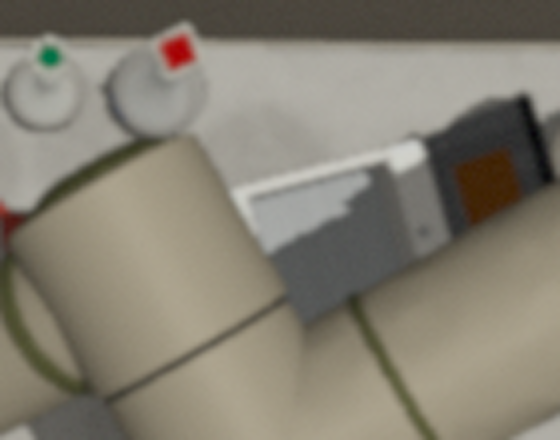

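The lid stands open by itself (lip at crop (525,95)-(550,185)). Now the filler, so I check flask clearances and plan the transit.

Run:
```python
from h import *
for n,p,z in(("green",(250,56),182),("red",(377,52),200),("blue",(78,52),182)): print(n,plane("top",215+p[0]/4-.4,130+p[1]/4-.4,z).round(0))
fy=np.radians(41.0)
p=np.array([429.8,-122.1,0])
s=manip.read_state();P=s["tcp_pos"]
plan([(P+[-8,60,10],rot(YAW,.0),3),(p+[0,0,200],rot(fy),8),(p+[0,0,60],rot(fy),4)])
```

```text
green [ 552. -136.  182.]
red [ 553. -225.  200.]
blue [554. -13. 182.]
[0.282, -1.972, 0.463, -0.132, 0.0, -0.002]
[0.286, -2.015, 0.2, -0.132, 0.0, -0.002]
[0.29, -2.023, -0.067, -0.132, 0.0, -0.002]
[0.859, -3.819, 1.046, 0.0, 0.0, -0.055]
[1.066, -3.766, 1.046, 0.0, 0.0, -0.055]
[1.27, -3.703, 1.046, 0.0, 0.0, -0.055]
[1.47, -3.628, 1.046, 0.0, 0.0, -0.055]
[1.665, -3.542, 1.046, 0.0, 0.0, -0.055]
[1.856, -3.446, 1.046, 0.0, 0.0, -0.055]
[2.041, -3.34, 1.046, 0.0, 0.0, -0.055]
[2.22, -3.224, 1.046, 0.0, 0.0, -0.055]
[-0.0, -0.0, 3.5, 0.0, 0.0, -0.0]
[-0.0, -0.0, 3.5, 0.0, 0.0, -0.0]
[-0.0, -0.0, 3.5, 0.0, 0.0, -0.0]
[-0.0, -0.0, 3.5, 0.0, 0.0, -0.0]
```

Emit:
carry_out(
  deltas=[0.3,-2,0.4,-0.13,0,0,0.3,-2,0.1,-0.13,0,0,0.3,-2,-0.1,-0.13,0,0,0.9,-3.8,0,0,0,-0.055,1.1,-3.75,0,0,0,-0.055,1.3,-3.7,1,0,0,-0.055,1.5,-3.6,1,0,0,-0.055],
  gripper=6.5,
)

```text
clock: 17.35
tcp_pos: [443.1, -281.5, 275.7]
tool_rot: [-3.012, -0.763, -0.0]
contact_force: [1.3, 0.7, 0.6]
width: 65.3
```

Run:
```python
from h import *
st();fy=np.radians(41.0)
p=np.array([429.8,-122.1,0])
plan([(p+[0,0,200],rot(fy),5)])
```

```text
t 17.35 tcp [ 443.1 -281.5  275.7] box [-78.7  44.8 275.7] F [1.25 0.69 0.58] w 65.3 q [-0.8   0.3   1.4   0.02  1.47  0.27]
zdir box -0.034 0.001 yaw 28.41
[1.27, -2.878, 1.622, -0.006, -0.002, -0.044]
[1.399, -2.83, 1.6, -0.006, -0.002, -0.044]
[1.526, -2.776, 1.578, -0.006, -0.002, -0.044]
[1.651, -2.716, 1.557, -0.006, -0.002, -0.044]
[1.773, -2.651, 1.535, -0.006, -0.002, -0.044]
```

Emit:
carry_out(
  deltas=[1.27,-2.9,1.6,0,0,-0.044,1.4,-2.8,1.6,0,0,-0.044,1.5,-2.8,1.6,0,0,-0.044,1.65,-2.7,1.6,0,0,-0.044,1.75,-2.65,1.5,0,0,-0.044,0,0,0,0,0,0],
)

```text
clock: 17.95
tcp_pos: [428.5, -119.7, 201.3]
tool_rot: [-2.905, -1.09, -0.004]
contact_force: [-0.2, 0.4, 0.2]
width: 65.1
```

Run:
```python
from h import *
st();fy=np.radians(41.0)
p=np.array([429.8,-122.1,0])
plan([(p+[0,0,60],rot(fy),4)])
img("top","top12");img("scene","scene12")
cv2.imwrite('pics/scene12c.png',cv2.resize(cv2.imread('pics/scene12.png')[90:240,200:360],None,fx=4,fy=4,interpolation=cv2.INTER_CUBIC))
```

```text
t 17.95 tcp [ 428.5 -119.7  201.3] box [-238.3   75.4  201.3] F [-0.18  0.35  0.19] w 65.1 q [-0.55  0.18  1.76  0.03  1.24  0.29]
zdir box -0.038 -0.0 yaw 41.13
[-0.072, 0.191, 3.528, -0.009, -0.004, 0.001]
[-0.058, 0.16, 3.53, -0.009, -0.004, 0.001]
[-0.044, 0.129, 3.531, -0.009, -0.004, 0.001]
[-0.03, 0.098, 3.533, -0.009, -0.004, 0.001]
```

View pics/scene12c.png

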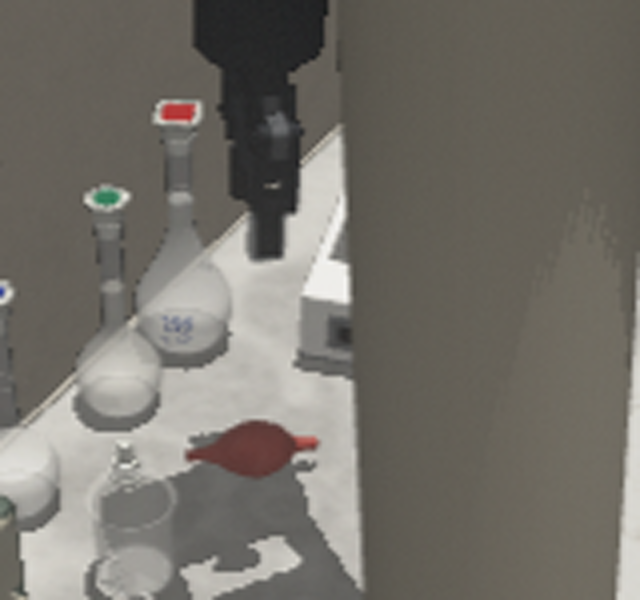

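View pics/top12.png

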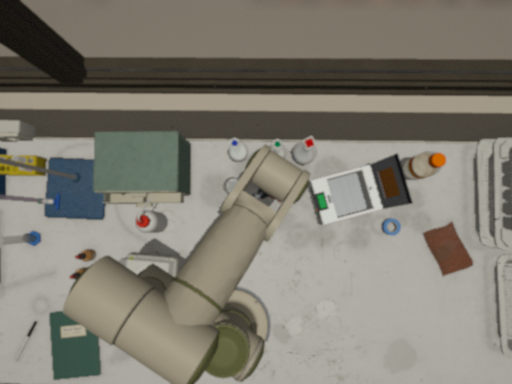

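The lid is open at top px (390,180), the box is empty and the tape lies at (391,227). The filler is still in place at scene px (264,201). I cross-check its position with the two views.

Run:
```python
from h import *
im=cv2.imread('pics/scene1.png');h=cv2.cvtColor(im,cv2.COLOR_BGR2HSV)
def cen(h,roi):
    m=cv2.inRange(h,(0,110,60),(8,255,255))|cv2.inRange(h,(172,110,60),(180,255,255));x0,y0,x1,y1=roi;k=np.zeros_like(m);k[y0:y1,x0:x1]=m[y0:y1,x0:x1]
    M=cv2.moments(k,True);return M["m10"]/M["m00"],M["m01"]/M["m00"]
b=cen(h,(240,185,275,220));a=cen(cv2.cvtColor(cv2.imread('pics/top0.png'),cv2.COLOR_BGR2HSV),(255,170,290,210))
print(a,b,two(a,b))
```

```text
(271.7305389221557, 190.60479041916167) (261.92857142857144, 200.9945054945055) (array([ 430.88851789, -122.16785088,   22.13195129]), np.float64(6.019909063161899))
```

Emit:
carry_out(
  deltas=[-0.1,0.2,3.5,-0.01,0,0,-0.05,0.15,3.5,-0.01,0,0,0,0.1,3.5,-0.01,0,0,0,0.1,3.5,-0.01,0,0,0,0,2,0,0,0,0,0,0,0,0,0],
)

```text
clock: 18.65
tcp_pos: [432.0, -125.0, 40.9]
tool_rot: [-2.942, -1.093, -0.024]
contact_force: [-0.4, -0.4, 0.3]
width: 65.1
```

Run:
```python
from h import *
st();fy=np.radians(41.0)
plan([([429.6,-122.3,4],rot(fy),4)])
```

```text
t 18.65 tcp [ 432.  -125.    40.9] box [-232.2   77.3   40.9] F [-0.4  -0.4   0.34] w 65.1 q [-0.55  0.41  1.94  0.02  0.78  0.29]
zdir box -0.004 0.015 yaw 40.76
[-0.015, -0.092, 0.922, 0.001, -0.004, -0.001]
[-0.012, -0.092, 0.922, 0.001, -0.004, -0.001]
[-0.008, -0.091, 0.922, 0.001, -0.004, -0.001]
[-0.005, -0.091, 0.922, 0.001, -0.004, -0.001]
```

Emit:
carry_out(
  deltas=[0,-0.2,1,0,-0.015,0,0,-0.1,1,0,0,0,0,0,1,0,0,0,0,0,0.6,0,0,0,0,0,0,0,0,0],
)

```text
clock: 19.15
tcp_pos: [431.0, -122.3, 5.7]
tool_rot: [2.942, 1.094, 0.003]
contact_force: [0.5, -0.3, 0.1]
width: 65.0
```

Emit:
carry_out(
  deltas=[0,0,0,0,0,0,0,0,0,0,0,0,0,0,0,0,0,0,0,0,0,0,0,0,0,0,0,0,0,0],
  gripper=2.5,
  newtons=25,
)

```text
clock: 19.65
tcp_pos: [431.6, -122.6, 6.7]
tool_rot: [2.94, 1.094, 0.005]
contact_force: [-0.7, 0.0, 5.8]
width: 40.5
```

Run:
```python
from h import *
st()
```

```text
t 19.65 tcp [ 431.6 -122.6    6.7] box [-234.6   77.6    6.7] F [-0.71  0.01  5.77] w 40.5 q [-0.54  0.48  1.95 -0.    0.7   0.32]
zdir box 0.004 0.004 yaw 40.82
```

Emit:
carry_out(
  deltas=[0,0,-0.6,0,0,0,0,0,-1,0,0,0,0,0,-2.5,0,0,0,0,0,-3.5,0,0,0,0,0,-3.5,0,0,0,0,0,-3,0,0,0],
)

```text
clock: 20.25
tcp_pos: [430.6, -122.0, 149.7]
tool_rot: [2.94, 1.094, 0.006]
contact_force: [-0.0, -0.4, -0.8]
width: 40.7
```

Run:
```python
from h import *
st()
img("scene","scene13")
cv2.imwrite('pics/scene13c.png',cv2.resize(cv2.imread('pics/scene13.png')[90:240,200:360],None,fx=4,fy=4,interpolation=cv2.INTER_CUBIC))
plan([(box(-6,0,150),rot(),8),(box(-6,0,40),rot(),4)])
```

```text
t 20.25 tcp [ 430.6 -122.   149.7] box [-235.5   76.9  149.7] F [-0.03 -0.41 -0.81] w 40.7 q [-0.54  0.23  1.84 -0.    1.07  0.32]
zdir box 0.005 0.004 yaw 40.82
[-2.086, 2.175, 0.067, 0.001, -0.001, 0.054]
[-1.965, 2.285, 0.065, 0.001, -0.001, 0.054]
[-1.839, 2.388, 0.064, 0.001, -0.001, 0.054]
[-1.707, 2.484, 0.062, 0.001, -0.001, 0.054]
[-1.57, 2.573, 0.059, 0.001, -0.001, 0.054]
[-1.428, 2.655, 0.057, 0.001, -0.001, 0.054]
[-1.282, 2.728, 0.054, 0.001, -0.001, 0.054]
[-1.132, 2.794, 0.051, 0.001, -0.001, 0.054]
[-0.0, 0.0, 2.75, 0.0, -0.0, 0.0]
[-0.0, 0.0, 2.75, 0.0, -0.0, 0.0]
[-0.0, 0.0, 2.75, 0.0, -0.0, 0.0]
[-0.0, 0.0, 2.75, 0.0, -0.0, 0.0]
```

View pics/scene13c.png

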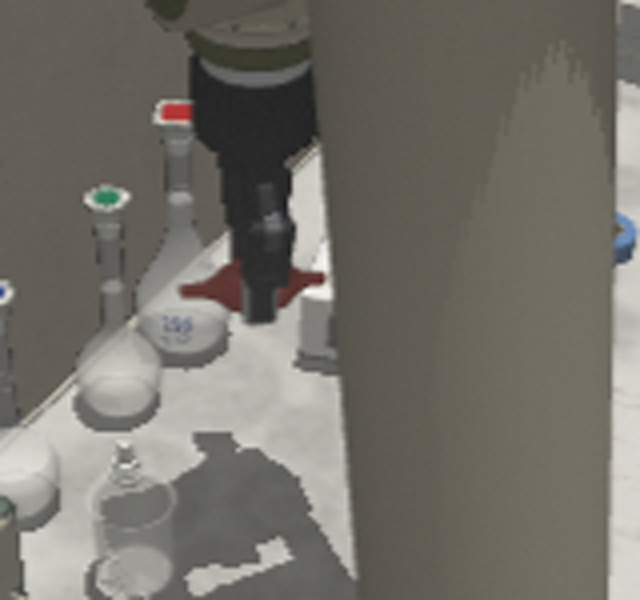

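The filler is held level and centred (crop (255,288)). Carrying it over the chamber.

Emit:
carry_out(
  deltas=[-2.1,2.2,0,0,0,0.054,-2.0,2.3,0,0,0,0.054,-1.85,2.4,0,0,0,0.054,-1.7,2.5,0,0,0,0.054,-1.6,2.55,0,0,0,0.054,-1.45,2.65,0,0,0,0.054,-1.3,2.7,0,0,0,0.054,-1.1,2.8,0,0,0,0.054],
)

```text
clock: 21.1
tcp_pos: [417.4, -364.5, 148.3]
tool_rot: [3.108, 0.435, 0.006]
contact_force: [1.0, -0.2, -0.1]
width: 41.2
```

Emit:
carry_out(
  deltas=[0,0,0,0,0,0,0,0,0,0,0,0],
)

```text
clock: 21.3
tcp_pos: [417.5, -363.3, 147.9]
tool_rot: [3.108, 0.438, 0.005]
contact_force: [-0.2, 0.4, -0.2]
width: 40.7
```

Run:
```python
from h import *
st()
img("top","top14")
cv2.imwrite('pics/top14c.png',cv2.resize(cv2.imread('pics/top14.png')[130:240,265:405],None,fx=4,fy=4,interpolation=cv2.INTER_CUBIC))
plan([(box(-6,0,60),rot(),4)])
```

```text
t 21.3 tcp [ 417.5 -363.3  147.9] box [ -7.1  -2.3 147.9] F [-0.16  0.43 -0.17] w 40.7 q [-0.93  0.45  1.53  0.    1.16  0.36]
zdir box 0.003 0.003 yaw 16.05
[0.043, 0.032, 2.199, 0.001, -0.001, 0.0]
[0.045, 0.034, 2.198, 0.001, -0.001, 0.0]
[0.046, 0.035, 2.198, 0.001, -0.001, 0.0]
[0.048, 0.037, 2.198, 0.001, -0.001, 0.0]
```

View pics/top14c.png

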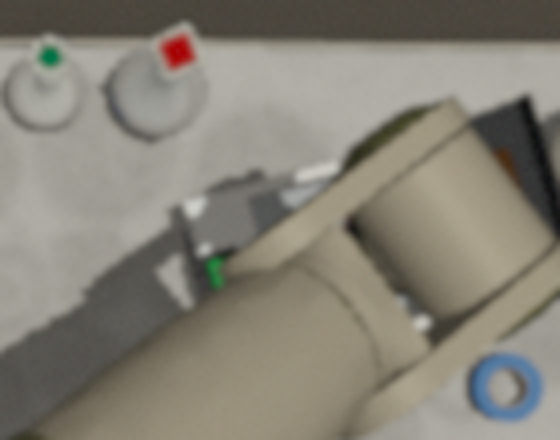

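Emit:
carry_out(
  deltas=[0.1,0.1,2.5,0,0,0,0.1,0,3,0,0,0,0,0,3,0,0,0,0,0,2,0,0,0,0,0,0.8,0,0,0,0,0,0,0,0,0],
)

```text
clock: 21.95
tcp_pos: [420.4, -363.3, 34.6]
tool_rot: [3.109, 0.44, 0.005]
contact_force: [0.2, -0.0, 0.5]
width: 40.6
```

Emit:
carry_out(
  deltas=[0,0,0.3,0,0,0,0,0,0.3,0,0,0,0,0,0.2,0,0,0,0,0,0,0,0,0],
)

```text
clock: 22.35
tcp_pos: [420.5, -364.2, 27.0]
tool_rot: [3.107, 0.439, 0.006]
contact_force: [-0.5, 1.4, -0.3]
width: 40.5
```

Run:
```python
from h import *
st()
```

```text
t 22.35 tcp [ 420.5 -364.2   27. ] box [-5.4  0.3 27. ] F [-0.48  1.36 -0.34] w 40.5 q [-0.93  0.62  1.62  0.    0.9   0.36]
zdir box 0.004 0.003 yaw 16.07
```

Emit:
carry_out(
  deltas=[0,0,0.25,0,0,0,0,0,0.25,0,0,0,0,0,0.15,0,0,0,0,0,0,0,0,0],
)

```text
clock: 22.75
tcp_pos: [420.4, -364.1, 20.1]
tool_rot: [3.108, 0.439, 0.005]
contact_force: [0.8, 0.0, -0.9]
width: 40.6
```

Emit:
carry_out(
  deltas=[0,0,0.15,0,0,0,0,0,0,0,0,0],
)

```text
clock: 22.95
tcp_pos: [420.5, -364.2, 18.8]
tool_rot: [3.108, 0.439, 0.006]
contact_force: [0.3, -0.8, -0.5]
width: 40.5
```

Emit:
carry_out(
  deltas=[0,0,0.1,0,0,0,0,0,0,0,0,0],
)

```text
clock: 23.15
tcp_pos: [420.6, -364.3, 18.7]
tool_rot: [3.107, 0.439, 0.006]
contact_force: [-2.7, 1.9, 7.9]
width: 40.8
```

Emit:
carry_out(
  deltas=[0,0,0.1,0,0,0,0,0,0,0,0,0],
)

```text
clock: 23.35
tcp_pos: [420.6, -364.3, 18.7]
tool_rot: [3.107, 0.439, 0.006]
contact_force: [-5.5, 5.2, 17.6]
width: 40.6
```

Resting on the floor at z = 18.7, as predicted. I back off the press by a millimetre, then release.

Emit:
carry_out(
  deltas=[0,0,-0.15,0,0,0,0,0,0,0,0,0],
)

```text
clock: 23.55
tcp_pos: [420.7, -364.4, 18.7]
tool_rot: [3.107, 0.438, 0.006]
contact_force: [-0.5, 2.4, 6.4]
width: 40.4
```

Emit:
carry_out(
  deltas=[0,0,0,0,0,0,0,0,0,0,0,0,0,0,0,0,0,0],
  gripper=5.6,
)

```text
clock: 23.85
tcp_pos: [420.6, -364.5, 18.4]
tool_rot: [3.107, 0.438, 0.006]
contact_force: [0.5, -2.9, 0.7]
width: 56.4
```

Emit:
carry_out(
  deltas=[0,0,-1,0,0,0,0,0,-2,0,0,0,0,0,-3,0,0,0,0,0,-3.5,0,0,0,0,0,-3.5,0,0,0,0,0,-3.5,0,0,0,0,0,-3.5,0,0,0,0,0,-3.5,0,0,0],
)

```text
clock: 24.65
tcp_pos: [419.2, -363.0, 255.5]
tool_rot: [3.108, 0.439, 0.006]
contact_force: [-0.8, -0.6, 0.2]
width: 56.1
```

Run:
```python
from h import *
st()
img("top","top15");img("scene","scene15")
cv2.imwrite('pics/top15c.png',cv2.resize(cv2.imread('pics/top15.png')[130:240,265:405],None,fx=4,fy=4,interpolation=cv2.INTER_CUBIC))
```

```text
t 24.65 tcp [ 419.2 -363.   255.5] box [ -7.   -0.5 255.5] F [-0.77 -0.57  0.18] w 56.1 q [-0.93  0.36  1.37  0.    1.41  0.36]
zdir box 0.003 0.003 yaw 16.07
```

View pics/top15c.png

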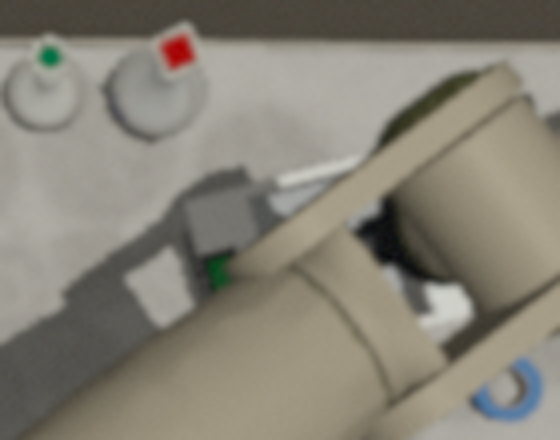

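Run:
```python
from h import *
t=-.15
print(tobox(lip(1.83)-50*td(t)))
plan([(lip(1.83)-50*td(t),rot(YAW,t),5),(lip(1.83)+20*td(t),rot(YAW,t),5)])
```

```text
[ 1.27018760e+02 -4.26325641e-14  2.67196645e+02]
[-0.006, 2.649, -0.14, 0.032, -0.001, 0.0]
[-0.005, 2.643, -0.225, 0.032, -0.001, 0.0]
[-0.004, 2.634, -0.31, 0.032, -0.001, 0.0]
[-0.004, 2.623, -0.395, 0.032, -0.001, 0.0]
[-0.003, 2.609, -0.48, 0.032, -0.001, 0.0]
[-0.0, 0.0, 1.4, -0.0, -0.0, 0.0]
[-0.0, 0.0, 1.4, -0.0, -0.0, 0.0]
[-0.0, 0.0, 1.4, -0.0, -0.0, 0.0]
[-0.0, 0.0, 1.4, -0.0, -0.0, 0.0]
[-0.0, 0.0, 1.4, -0.0, -0.0, 0.0]
```

Emit:
carry_out(
  deltas=[0,2.0,-1.5,0.03,0,0,0,2.6,-0.5,0.03,0,0,0,2.6,-0.3,0.03,0,0,0,2.6,-0.1,0.03,0,0,0,2.6,0,0.03,0,0,0,0.8,0,0,0,0,0,0,0,0,0,0],
  gripper=3.2,
)

```text
clock: 25.45
tcp_pos: [455.7, -490.9, 267.0]
tool_rot: [-2.964, -0.417, 0.028]
contact_force: [-0.2, 0.6, -0.1]
width: 32.3
```

Run:
```python
from h import *
st()
img("top","top16");img("scene","scene16")
cv2.imwrite('pics/top16c.png',cv2.resize(cv2.imread('pics/top16.png')[130:240,265:405],None,fx=4,fy=4,interpolation=cv2.INTER_CUBIC))
s=manip.read_state();M=R.from_rotvec(s["tool_rot"]).as_matrix()
print("lip in tool",(M.T@(lip(1.83)-s["tcp_pos"])).round(1))
```

```text
t 25.45 tcp [ 455.7 -490.9  267. ] box [126.1  -0.7 267. ] F [-0.23  0.64 -0.13] w 32.3 q [-1.01  0.74  0.75  0.04  1.79  0.28]
zdir box -0.149 0.002 yaw 16.02
lip in tool [ 0.   2.  51.2]
```

View pics/top16c.png

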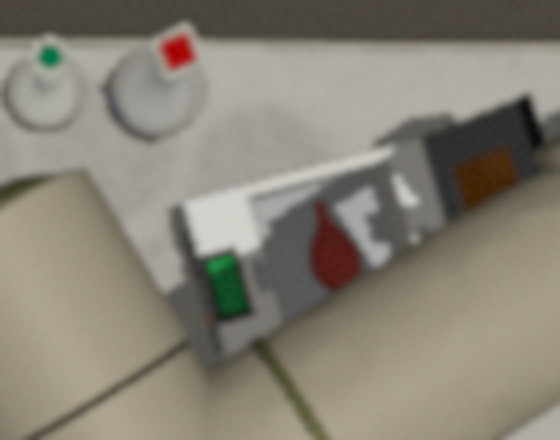

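View pics/scene16.png

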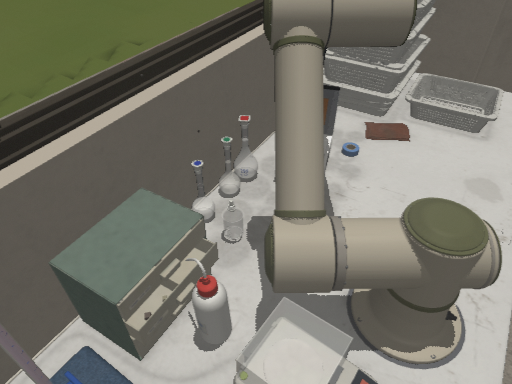

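The filler lies in the chamber (red at crop (335,250)) and the lid is still open. I straddle the lip again.

Emit:
carry_out(
  deltas=[0,0.2,1.5,0,0,0,0,0,1.5,0,0,0,0,0,1.2,0,0,0,0,0,1,0,0,0,0,0,0.8,0,0,0,0,0,0.8,0,0,0,0,0,0,0,0,0],
)

```text
clock: 26.25
tcp_pos: [453.8, -482.2, 200.5]
tool_rot: [-2.965, -0.419, 0.027]
contact_force: [0.3, -1.0, 0.2]
width: 31.7
```

Emit:
carry_out(
  deltas=[0,0,0,0,0,0,0,0,0,0,0,0],
  gripper=2.2,
  newtons=20,
)

```text
clock: 26.45
tcp_pos: [454.1, -482.9, 201.8]
tool_rot: [-2.968, -0.419, 0.025]
contact_force: [-0.4, -0.4, 0.7]
width: 22.3
```

Run:
```python
from h import *
st()
s=manip.read_state();M=R.from_rotvec(s["tool_rot"]).as_matrix()
print("lip in tool",(M.T@(lip(1.83)-s["tcp_pos"])).round(1))
f=lambda a:max(-.15,min(.58,np.pi/2-a))
A=np.arange(1.83,.40,-.05)
plan([(lip(a)+20*td(f(a)),rot(YAW,f(a)),1) for a in A[1:]],start=(lip(A[0])+20*td(f(A[0])),rot(YAW,f(A[0]))))
```

```text
t 26.45 tcp [ 454.1 -482.9  201.8] box [ 1.180e+02 -1.000e-01  2.018e+02] F [-0.43 -0.37  0.66] w 22.3 q [-1.01  0.73  0.93  0.04  1.62  0.28]
zdir box -0.145 0.003 yaw 16.06
lip in tool [  0.1  -0.7 -16. ]
[0.0, -0.749, -0.048, 0.0, 0.0, 0.0]
[-0.0, -0.75, -0.011, 0.0, 0.0, 0.0]
[0.0, -0.668, 0.025, -0.041, -0.0, -0.0]
[-0.0, -0.649, 0.031, -0.05, -0.0, -0.0]
[0.0, -0.649, 0.031, -0.05, 0.0, 0.0]
[0.0, -0.649, 0.031, -0.05, 0.0, -0.0]
[0.0, -0.649, 0.031, -0.05, 0.0, -0.0]
[-0.0, -0.649, 0.031, -0.05, 0.0, -0.0]
[-0.0, -0.649, 0.031, -0.05, 0.0, -0.0]
[0.0, -0.649, 0.031, -0.05, -0.0, 0.0]
[-0.0, -0.649, 0.031, -0.05, 0.0, 0.0]
[-0.0, -0.649, 0.031, -0.05, 0.0, -0.0]
[0.0, -0.649, 0.031, -0.05, 0.0, -0.0]
[-0.0, -0.649, 0.031, -0.05, -0.0, 0.0]
[-0.0, -0.649, 0.031, -0.05, 0.0, -0.0]
[0.0, -0.649, 0.031, -0.05, -0.0, -0.0]
[-0.0, -0.671, 0.032, -0.039, 0.0, -0.0]
[-0.0, -0.749, 0.042, 0.0, 0.0, 0.0]
[0.0, -0.746, 0.079, 0.0, 0.0, 0.0]
[0.0, -0.741, 0.116, 0.0, -0.0, 0.0]
[-0.0, -0.734, 0.153, 0.0, -0.0, 0.0]
[0.0, -0.726, 0.19, 0.0, -0.0, 0.0]
[-0.0, -0.715, 0.226, 0.0, -0.0, 0.0]
[0.0, -0.703, 0.261, 0.0, -0.0, 0.0]
[-0.0, -0.689, 0.296, 0.0, -0.0, 0.0]
[0.0, -0.673, 0.33, 0.0, -0.0, 0.0]
[-0.0, -0.656, 0.363, 0.0, -0.0, 0.0]
[0.0, -0.637, 0.396, 0.0, -0.0, 0.0]
```

Emit:
carry_out(
  deltas=[0,-0.5,-0.04,0,0,0,0,-0.7,0,0,0,0,0,-0.67,0.02,-0.04,0,0,0,-0.65,0.03,-0.05,0,0,0,-0.65,0.03,-0.05,0,0,0,-0.65,0.03,-0.05,0,0,0,-0.65,0.03,-0.05,0,0,0,-0.65,0.03,-0.05,0,0],
)

```text
clock: 27.25
tcp_pos: [439.7, -433.0, 203.5]
tool_rot: [2.968, 0.419, 0.036]
contact_force: [-0.5, 0.6, 0.0]
width: 22.0
```

Run:
```python
from h import *
st()
s=manip.read_state();M=R.from_rotvec(s["tool_rot"]).as_matrix()
for a in (1.4,1.45,1.5):print(a,"lip in tool",(M.T@(lip(a)-s["tcp_pos"])).round(1))
```

```text
t 27.25 tcp [ 439.7 -433.   203.5] box [ 6.600e+01 -1.000e-01  2.035e+02] F [-0.5   0.59  0.  ] w 22.0 q [-0.95  0.47  1.36 -0.05  1.18  0.36]
zdir box 0.146 0.004 yaw 16.08
1.4 lip in tool [  0.2  -8.1 -17.2]
1.45 lip in tool [  0.2  -0.6 -17.4]
1.5 lip in tool [  0.2   6.9 -17.1]
```

Emit:
carry_out(
  deltas=[0,-0.65,0.03,-0.05,0,0,0,-0.65,0.03,-0.05,0,0,0,-0.65,0.03,-0.05,0,0,0,-0.65,0.03,-0.05,0,0,0,-0.65,0.03,-0.05,0,0,0,-0.65,0.03,-0.05,0,0,0,-0.65,0.03,-0.05,0,0,0,-0.65,0.03,-0.05,0,0],
)

```text
clock: 28.05
tcp_pos: [426.4, -386.4, 184.8]
tool_rot: [2.574, 0.363, 0.107]
contact_force: [-0.9, 0.5, -0.3]
width: 21.9
```

Emit:
carry_out(
  deltas=[0,0,0,0,0,0,0,0,0,0,0,0],
  gripper=3.4,
)

```text
clock: 28.25
tcp_pos: [426.6, -387.2, 185.0]
tool_rot: [2.577, 0.363, 0.106]
contact_force: [-0.2, 1.2, -0.5]
width: 34.0
```

Run:
```python
from h import *
st()
s=manip.read_state();M=R.from_rotvec(s["tool_rot"]).as_matrix()
for a in (1.,1.05,1.1):print(a,"lip in tool",(M.T@(lip(a)-s["tcp_pos"])).round(1))
img("top","top17")
cv2.imwrite('pics/top17c.png',cv2.resize(cv2.imread('pics/top17.png')[130:240,265:405],None,fx=4,fy=4,interpolation=cv2.INTER_CUBIC))
```

```text
t 28.25 tcp [ 426.6 -387.2  185. ] box [ 1.84e+01 -1.00e-01  1.85e+02] F [-0.18  1.16 -0.47] w 34.0 q [-0.84  0.28  1.78 -0.39  0.62  0.72]
zdir box 0.517 0.004 yaw 16.08
1.0 lip in tool [  0.2  -9.4 -19.2]
1.05 lip in tool [  0.2  -1.9 -19.4]
1.1 lip in tool [  0.2   5.6 -19.2]
```

View pics/top17c.png

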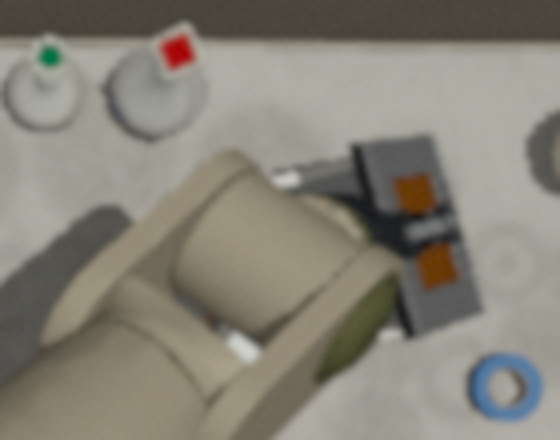

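The lid is held midway, caged. Lowering it to its ajar rest.

Run:
```python
from h import *
t=.54
A=np.arange(1.06,.40,-.045)
plan([(lip(a)+20*td(t),rot(YAW,t),1) for a in A[1:]],start=(lip(A[0])+20*td(t),rot(YAW,t)))
```

```text
[0.0, -0.675, 0.009, 0.0, 0.0, 0.0]
[0.0, -0.674, 0.039, 0.0, 0.0, 0.0]
[-0.0, -0.671, 0.07, 0.0, 0.0, 0.0]
[0.0, -0.668, 0.1, 0.0, 0.0, 0.0]
[0.0, -0.663, 0.13, 0.0, 0.0, 0.0]
[0.0, -0.656, 0.159, 0.0, 0.0, 0.0]
[-0.0, -0.648, 0.189, 0.0, 0.0, 0.0]
[0.0, -0.639, 0.218, 0.0, 0.0, 0.0]
[-0.0, -0.629, 0.246, 0.0, 0.0, 0.0]
[-0.0, -0.617, 0.274, 0.0, 0.0, 0.0]
[0.0, -0.604, 0.302, 0.0, 0.0, 0.0]
[0.0, -0.59, 0.329, 0.0, 0.0, 0.0]
[-0.0, -0.574, 0.355, 0.0, 0.0, 0.0]
[0.0, -0.558, 0.38, 0.0, 0.0, 0.0]
```

Emit:
carry_out(
  deltas=[0,-0.67,0.01,0,0,0,0,-0.67,0.04,0,0,0,0,-0.67,0.07,0,0,0,0,-0.67,0.1,0,0,0,0,-0.66,0.13,0,0,0,0,-0.65,0.16,0,0,0,0,-0.65,0.19,0,0,0,0,-0.64,0.22,0,0,0],
)

```text
clock: 29.1
tcp_pos: [415.4, -348.1, 148.9]
tool_rot: [2.576, 0.362, 0.105]
contact_force: [0.5, -0.0, -1.0]
width: 34.1
```

Emit:
carry_out(
  deltas=[0,-0.6,0.24,0,0,0,0,-0.6,0.27,0,0,0,0,-0.5,0.25,0,0,0,0,-0.4,0.2,0,0,0,0,-0.3,0.15,0,0,0,0,0,0,0,0,0],
)

```text
clock: 29.7
tcp_pos: [411.4, -334.1, 127.1]
tool_rot: [2.577, 0.363, 0.105]
contact_force: [-0.3, 0.4, -0.3]
width: 34.0
```

Run:
```python
from h import *
st()
s=manip.read_state();M=R.from_rotvec(s["tool_rot"]).as_matrix()
for a in (.35,.4,.44,.5):print(a,"lip in tool",(M.T@(lip(a)-s["tcp_pos"])).round(1))
img("top","top18")
cv2.imwrite('pics/top18c.png',cv2.resize(cv2.imread('pics/top18.png')[130:240,265:405],None,fx=4,fy=4,interpolation=cv2.INTER_CUBIC))
```

```text
t 29.7 tcp [ 411.4 -334.1  127.1] box [-36.9  -0.  127.1] F [-0.3   0.43 -0.27] w 34.0 q [-0.78  0.29  1.95 -0.57  0.48  0.96]
zdir box 0.517 0.003 yaw 16.08
0.35 lip in tool [  0.1 -21.4  -5.3]
0.4 lip in tool [  0.1 -15.5 -10. ]
0.44 lip in tool [  0.1 -10.7 -13.5]
0.5 lip in tool [  0.1  -3.1 -18.4]
```

View pics/top18c.png

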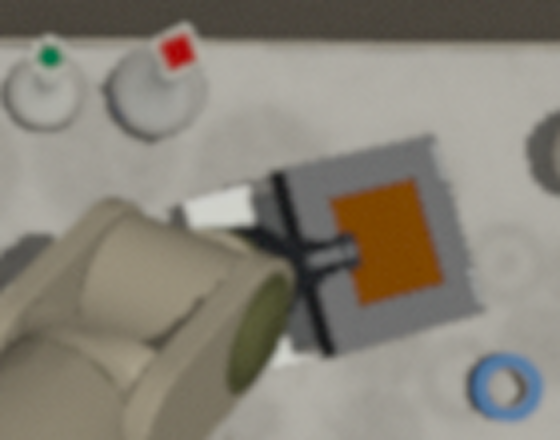

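The lip line is back at (280,173)-(328,352), its settled ajar place. I centre the fingers on the lid and withdraw straight out.

Emit:
carry_out(
  deltas=[0,-0.5,0.2,0,0,0,0,-0.4,0,0,0,0,0,0,-1,0,0,0,0,0,-2,0,0,0,0,0,-2.5,0,0,0,0,0,-3,0,0,0,0,0,-3,0,0,0,0,0,-2,0,0,0],
)

```text
clock: 30.55
tcp_pos: [390.0, -259.7, 239.0]
tool_rot: [2.575, 0.363, 0.108]
contact_force: [-0.0, 0.2, -0.3]
width: 34.2
```

Run:
```python
from h import *
st()
# press point on lid just behind the lip / on lip
for a in(.44,.2,0): print(a,tobox(lip(a,146,0)).round(1))
t=.3
plan([(box(-50,0,190),rot(YAW,.0),5)])
```

```text
t 30.55 tcp [ 390.  -259.7  239. ] box [-1.142e+02 -2.000e-01  2.390e+02] F [-0.05  0.24 -0.35] w 34.2 q [-0.67  0.01  1.94 -0.43  0.78  0.86]
zdir box 0.519 0.005 yaw 16.12
0.44 [-48.1  -0.  134.2]
0.2 [-59.1  -0.  101. ]
0 [-62.  -0.  72.]
[-0.003, 0.589, 1.505, 0.109, -0.001, 0.0]
[-0.001, 0.75, 1.432, 0.109, -0.001, 0.0]
[0.0, 0.901, 1.342, 0.109, -0.001, 0.0]
[0.002, 1.042, 1.235, 0.109, -0.001, 0.0]
[0.003, 1.17, 1.115, 0.109, -0.001, 0.0]
```

Emit:
carry_out(
  deltas=[0,1.4,0.6,0.11,0,0,0,1.4,0.6,0.11,0,0,0,1.4,0.8,0.11,0,0,0,1.4,0.8,0.11,0,0,0,1.3,0.6,0.11,0,0,0,0,0,0,0,0],
  gripper=0,
)

```text
clock: 31.15
tcp_pos: [410.8, -335.0, 225.7]
tool_rot: [-3.101, -0.435, -0.003]
contact_force: [0.3, 0.4, -0.3]
width: -0.1
```

Run:
```python
from h import *
st()
plan([(box(-45,0,150),rot(YAW,.0),3)])
```

```text
t 31.15 tcp [ 410.8 -335.   225.7] box [-36.2  -0.9 225.7] F [ 0.28  0.36 -0.3 ] w -0.1 q [-0.91  0.33  1.49  0.01  1.33  0.38]
zdir box -0.01 0.003 yaw 15.97
[0.021, -0.27, 2.527, -0.003, -0.001, -0.0]
[0.024, -0.278, 2.526, -0.003, -0.001, -0.0]
[0.027, -0.287, 2.525, -0.003, -0.001, -0.0]
```

Emit:
carry_out(
  deltas=[0,-0.3,2,0,0,0,0,-0.3,2.5,0,0,0,0,-0.3,2,0,0,0,0,0,1,0,0,0,0,0,0,0,0,0],
)

```text
clock: 31.65
tcp_pos: [408.3, -323.0, 151.3]
tool_rot: [-3.103, -0.439, -0.003]
contact_force: [-0.1, -0.4, 0.7]
width: -0.1
```

Run:
```python
from h import *
st()
img("top","top19")
cv2.imwrite('pics/top19c.png',cv2.resize(cv2.imread('pics/top19.png')[130:240,265:405],None,fx=4,fy=4,interpolation=cv2.INTER_CUBIC))
```

```text
t 31.65 tcp [ 408.3 -323.   151.3] box [-48.4  -0.  151.3] F [-0.15 -0.43  0.74] w -0.1 q [-0.9   0.38  1.62  0.01  1.14  0.39]
zdir box -0.007 0.003 yaw 16.11
```

View pics/top19c.png

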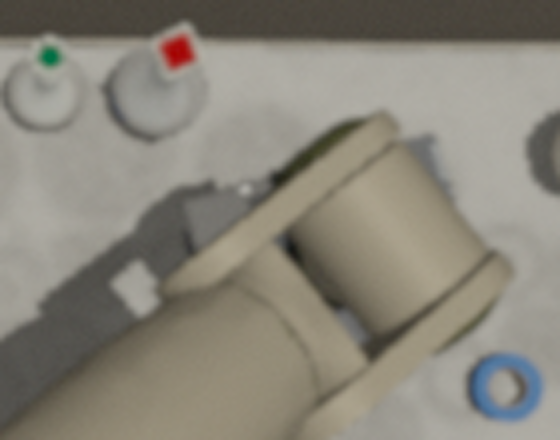

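Emit:
carry_out(
  deltas=[0,0.4,0.3,0,0,0,0,0,0.4,0,0,0,0,0,0.4,0,0,0,0,0,0.4,0,0,0,0,0,0.4,0,0,0,0,0,0.4,0,0,0],
)

```text
clock: 32.3
tcp_pos: [409.5, -327.3, 128.2]
tool_rot: [-3.104, -0.438, -0.003]
contact_force: [-0.9, 0.6, 0.5]
width: 0.3
```

Emit:
carry_out(
  deltas=[0,0,0.4,0,0,0,0,0,0.4,0,0,0,0,0,0.4,0,0,0,0,0,0.4,0,0,0,0,0,0.4,0,0,0,0,0,0.4,0,0,0],
)

```text
clock: 32.9
tcp_pos: [409.6, -327.3, 104.2]
tool_rot: [-3.104, -0.438, -0.004]
contact_force: [0.4, 0.7, 0.5]
width: -0.2
```

Emit:
carry_out(
  deltas=[0,0,0.4,0,0,0,0,0,0.4,0,0,0,0,0,0.3,0,0,0,0,0,0.2,0,0,0,0,0,0,0,0,0],
)

```text
clock: 33.4
tcp_pos: [409.5, -327.1, 91.3]
tool_rot: [-3.104, -0.438, -0.003]
contact_force: [-0.6, 0.7, 1.3]
width: -0.2
```

Run:
```python
from h import *
st()
```

```text
t 33.4 tcp [ 409.5 -327.1   91.3] box [-44.1   0.   91.3] F [-0.61  0.72  1.33] w -0.2 q [-0.9   0.47  1.67  0.01  1.01  0.39]
zdir box -0.007 0.003 yaw 16.07
```

Emit:
carry_out(
  deltas=[0,0,0.2,0,0,0,0,0,0.2,0,0,0,0,0,0.2,0,0,0,0,0,0.2,0,0,0,0,0,0.2,0,0,0,0,0,0,0,0,0],
)

```text
clock: 34.0
tcp_pos: [409.6, -327.1, 81.4]
tool_rot: [-3.104, -0.438, -0.003]
contact_force: [0.4, -0.0, -0.3]
width: 0.0
```

Emit:
carry_out(
  deltas=[0,0,0.1,0,0,0,0,0,0.1,0,0,0,0,0,0.1,0,0,0,0,0,0,0,0,0],
)

```text
clock: 34.4
tcp_pos: [409.6, -327.1, 78.5]
tool_rot: [-3.104, -0.438, -0.004]
contact_force: [-0.8, 0.4, 1.4]
width: 0.1
```

Emit:
carry_out(
  deltas=[0,0,0.1,0,0,0,0,0,0.1,0,0,0,0,0,0,0,0,0],
)

```text
clock: 34.7
tcp_pos: [409.6, -327.1, 76.3]
tool_rot: [-3.104, -0.438, -0.003]
contact_force: [0.2, 1.0, 1.8]
width: 0.0
```

Emit:
carry_out(
  deltas=[0,0,0.1,0,0,0,0,0,0,0,0,0],
)

```text
clock: 34.9
tcp_pos: [409.7, -327.2, 76.0]
tool_rot: [-3.104, -0.438, -0.004]
contact_force: [-0.9, 0.8, 8.2]
width: 0.4
```

The lid meets its stop at exactly z = 76 mm. One slight extra push, then I lift off and look.

Emit:
carry_out(
  deltas=[0,0,0.06,0,0,0,0,0,0,0,0,0],
)

```text
clock: 35.1
tcp_pos: [409.7, -327.2, 75.9]
tool_rot: [-3.105, -0.438, -0.004]
contact_force: [-3.4, 3.6, 13.1]
width: 0.1
```

Emit:
carry_out(
  deltas=[0,0,-0.2,0,0,0,0,0,-0.4,0,0,0,0,0,-1,0,0,0,0,0,-3,0,0,0,0,0,-4,0,0,0,0,0,-4,0,0,0,0,0,-4,0,0,0],
)

```text
clock: 35.8
tcp_pos: [409.2, -328.0, 243.2]
tool_rot: [-3.104, -0.438, -0.004]
contact_force: [0.2, -0.7, -0.2]
width: 0.3
```

Emit:
carry_out(
  deltas=[-4,0,0,0,0,0,-4,3,0,0,0,0,-4,4,0,0,0,0,-4,4,0,0,0,0,-4,4,0,0,0,0,-4,4,0,0,0,0,-4,4,0,0,0,0,-2,2,0,0,0,0],
)

```text
clock: 36.6
tcp_pos: [203.6, -625.1, 238.4]
tool_rot: [-3.105, -0.434, -0.003]
contact_force: [0.9, -0.0, -1.0]
width: -0.0
```

Run:
```python
from h import *
st()
img("top","top20");img("scene","scene20")
cv2.imwrite('pics/top20c.png',cv2.resize(cv2.imread('pics/top20.png')[130:240,215:405],None,fx=4,fy=4,interpolation=cv2.INTER_CUBIC))
```

```text
t 36.6 tcp [ 203.6 -625.1  238.4] box [ 185.6 -280.   238.4] F [ 0.86 -0.01 -0.98] w -0.0 q [-1.43  0.62  1.02  0.    1.51 -0.14]
zdir box -0.006 0.003 yaw 15.93
```

View pics/top20c.png

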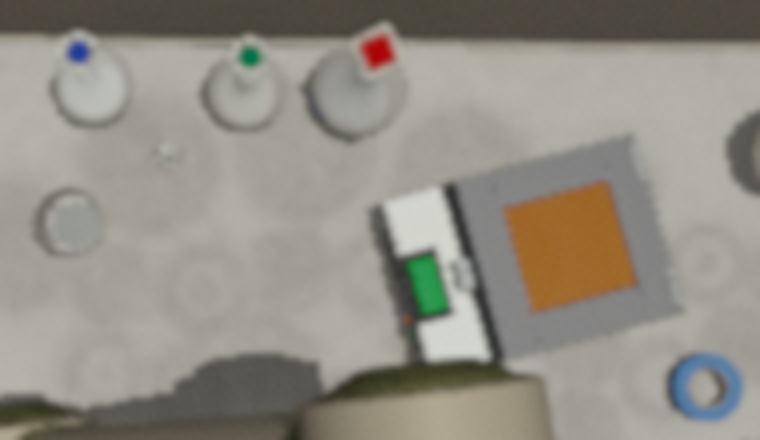

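View pics/scene20.png

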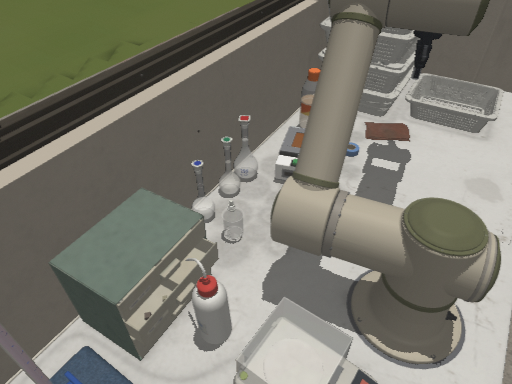

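The lip is back on its shut line, (450,185)-(497,360), and stays down with nothing on it, so it is latched. The flasks, stopper and beaker sit at their first pixels, and the tape is flat at (705,387). Handing in.

Run:
```python
from h import *
print(manip.hand_in());st()
```

```text
the job is handed in; nothing more can be done
None
the job is handed in; nothing more can be done
```

The job is done and handed in, at about 37 s of the 72 s allowed.

- **Tape:** I took it off the lid and set it flat on the bench beside the steriliser.
- **Opening:** I pressed the green button about 4.5 mm with 4 N, and the lid popped up. I then held it between the fingers and swung it to its back stop, where it stayed open by itself.
- **Filler:** I laid the red pipette filler on the chamber floor and saw it lying there afterwards.
- **Closing:** I swung the lid back to its ajar position and pressed it slowly shut. It met its stop at z = 76 mm; the press peaked at about 13 N.

**Last checks:** in the final pictures the lid's lip is on the same pixels as at the start and stays down with nothing touching it, so it is latched. By eye, the flasks, beaker and stopper are on their starting pixels and the wash bottle looks unmoved. The tape lies flat and the arm is clear.

**What disagreed or stayed indirect:**
- The lip measured about 3 mm further back than the button implied, so I shifted the box origin by 1.5 mm.
- The two-view fix of the filler had a 6 mm ray gap; I used the top-view position, and the grasp was good.
- Setting the tape and the filler down peaked at about 13 N and 18 N before I backed off and released.
- I judged the latch from the pictures only, since the lid joint cannot be read directly.

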